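# Restock the birds' seed-cake dish from the deep store tin

### The arm

A 6-joint arm with a two-finger parallel gripper is mounted at the origin on the work surface. World frame = base frame: x ahead of the robot, y to its left, z up, the work surface at z = 0. Lengths are in m, angles in rad, forces in N, time in s.
With the tool pointing down it reaches from about 0.225 to 0.875 m from the base axis. Payload 3.4 kg.
Tool frame: the origin (TCP) lies at the very end of the fingers, on their centre line; the grasp point (between the pads) lies r.pinch_z behind it (r.pinch_z is the distance from the TCP to the grasp point, in m); z points along the fingers, y is the direction in which the jaws open and shut (so a half turn about z gives the same grasp; the last joint's range is limited). The gripper opens to 85 mm and grips with 20 to 120 N. Pads are 22 mm wide; open, the fingers measure 114 mm over their backs; the gripper's body (76 mm by 85 mm) begins 54 mm behind the grasp point. The pads swing forward as they close: fully open they stand 13 mm farther back than shut.
Start: joints at [-1.247, 0.276, 1.505, -0, 1.361, -0.121], TCP at [0.247, -0.519, 0.231] pointing down, gripper open.
Joint ranges: [-2.89, 2.89], [-0.75, 2.08], [0.22, 2.7], [-1.18, 4.32], [0.11, 2.71], [-2.7, 2.7]. Speed limits (rad/s): [2.57, 2.57, 3.14, 3.14, 3.14, 3.14].

### API

Orientations are given as a rotation vector (axis times angle).
In Python, from rig import r gives the robot as it stands.
- The arm moves only by the shell command python3 -m crank 'ROWS' [FORCE]. ROWS is JSON, a list that holds one entry, the list of rows, each a list of 7 numbers: the shift along the tool's x, y, z in cm, then the turn, a rotation vector about the tool's x, y, z in rad, then the finger opening in cm, from 0 to 8.54. In form: [[[dx, dy, dz, ax, ay, az, gripper], ...]]. A call has 1 to 12 rows; each row is the pose to reach, as a shift and turn from the pose commanded when the call began, along the tool's axes at that moment; what a row does not reach only later rows make up. A row lasts 1/12 s, in which the tool goes at most 41.7 mm and 7.16 degrees, less where a joint would pass 70% of its speed; a pose out of reach is approached as far as the arm can. A call with a gripper value outside its range is refused whole. The fingers move at their own pace and stop on an object; FORCE is the grip in N (left out, the last holds). Time passes only in rows, so rows that repeat a pose let the fingers close. It gives the time, the measured TCP pose, the force and the opening at its end, in the units of the state.
- r.get_obs(): the state, without advancing time (a new reading comes with each control period).
- r.grab_frame(name): name is "scene" or "top" or "wrist"; returns (picture, depth): 420x560x3 uint8, red, green, blue; 420x560 float32, m along the optical axis (not along the pixel's ray), 0 where there is no reading.
- r.camera_model(name): a dict with "fx", "fy", "cx", "cy" (pixels), "R" (3x3) and "t" (3): a world point X has camera coordinates R X + t; the wrist camera has in their place "mount" (4x4, takes a point from camera to tool coordinates, whose origin is the TCP and whose axes are the flange's). Camera axes: x right, y down, z forward; pixel columns grow to the right and rows downward; lengths in m; the calibration is good to about 2 mm. A picture is of the moment at which its call begins: read the wrist's pose just before it. camera_model takes no time and is no camera call.
- r.sign_off(): hands the job in, once; it reports no verdict.
The state is a dict: "time": time; "joints": joint angles; "dq": joint speeds; "joint_torque": joint torques, N m; "tool_pos": TCP position; "eef_rot": TCP orientation; "wrist_force": force on the tool from outside, world axes, zero at the start; "wrist_torque": the same for the moment, N m; "gripper_width": finger opening in m.
Only numpy, scipy, OpenCV 4.12 (cv2) and the standard library are available. Lean on these libraries where they do the work, as an engineer would, in place of code of your own. Each camera call takes 0.05 s, during which the arm holds its last target. There are 200 camera calls.

### The job

Put out the birds' food: lift the wooden cover off the steel store tin and lay it flat on the table, then with the red-capped hook rod fish every seed cake out of the tin's deep wells by its wire loop (keep your fingers off the cakes while they are in the tin) and stand them all, gently and upright, on the floor of the white dish where it waits at the yellow ring. When all are in, slide the loaded dish along the table, never lifting or tipping it, to the middle of the blue ring; hang the hook rod back in its bracket and put the cover back square on the tin, in whatever order suits. Do not disturb the ladle or the clay pots on the plank.

Things in the scene. Friction and masses are not known exactly. Their poses are not given: they have to be found in the camera images.
- tin: Open steel store tin fixed to the table, 180 x 180 mm, 140 mm tall; walls, floor and cross-shaped divider 4 mm thick: four square wells 84 mm wide, 136 mm deep, centres at (+-44, +-44) mm in its frame. Origin: centre of its underside, on the table; x, y along its sides, z up. It stands to the robot's right or left, the blue ring opposite
- cover_handle (a point): Loose cover of the tin, 0.3 kg: plywood 200 x 200 x 8 mm with a dark handle block on top, 24 mm wide (its x), 90 mm long (its y), 32 mm high. The point is the block's centre: 24 mm above the board's underside, 16 mm above its upper face. Starts lying square on the tin's rim
- cake1_mid (a point): Round brown seed cake (may be absent), 120 g, 58 mm across, 28 mm thick; the point is its centre, 14 mm above its underside. On top a rigid arched loop of 5 mm wire in its y-z plane, legs 40 mm apart; inside of its peak 33 mm, outside 38 mm above the cake's top, over the centre. Starts in the tin's (-44, -44) well, its x within 0.3 rad of the tin's x
- cake2_mid (a point): Another seed cake like cake1 (may be absent): point, axes and loop as there. Starts in the tin's (-44, +44) mm well
- cake3_mid (a point): Another seed cake like cake1 (may be absent): point, axes and loop as there. Starts in the tin's (+44, -44) mm well
- cake4_mid (a point): Another seed cake like cake1 (may be absent): point, axes and loop as there. Starts in the tin's (+44, +44) mm well
- dish: White glazed dish, loose, about 0.75 kg, round: 226 mm across outside, 32 mm high, upright rim wall 8 mm thick (inside 210 mm across), flat floor 8 mm thick. Origin: centre of its underside; z up. It starts empty at the yellow ring
- picker_grip (a point): Hook rod (long-reach picker), loose, 0.16 kg, hanging in its bracket, foot to the robot. Point: on the axis of its handle, where to grip: 22 x 22 mm, sides along its x and y, from 25 mm below to 29 mm above (the top 14 mm is a red cap). Under the handle a brass collar 32 x 32 mm, underside 31 mm below the point, then a 7 mm rod. z up; x: the way the hook's foot points
- picker_hook (a point): The rod's hook: from the rod's axis a level 6 mm thick foot runs 18.5 mm along x to an upturned 6 mm round tip, 10 mm higher than the foot's upper face (gap between rod and tip 12 mm). Point: on the foot's upper face, mid-gap, 9.5 mm from the rod's axis, 132 mm below picker_grip; foot's underside 6 mm lower. Axes as picker_grip
- stand_fork (a point): Fork of the rod's fixed bracket at the front edge of the plank: two level prongs 16 mm apart, tops 125 mm above the table, open to its -x (towards the robot), flared ends 35 mm out; closed 22 mm to +x. Point: midway between the prongs, level with their tops, where the rod's axis hangs with its collar on the prongs, the foot 18 mm above the table
- fill_ring: Yellow ring painted on the table, 260 mm across: where the dish is filled. Origin: its centre, on the table
- feed_ring: Blue ring painted on the table, 260 mm across: where the birds feed; empty at the start. Origin: its centre, on the table
- ladle: Aluminium ladle, 240 mm long, lying on the pine plank (94 mm high, on bricks) beyond the work; bystander. Origin: middle of its underside
- pot_low: Lower of two nested clay pots, 91 mm across, the pair 97 mm tall, on the plank; bystander. Origin: centre of its underside
- pot_top: Upper of the two nested clay pots; bystander. Origin: centre of its underside
Things that resemble listed ones, but are neither listed nor needed, are in the scene too. What is shaped like the part that bears picker_grip but purple is not meant.

How it is judged:
By the outcome, as a careful person would: the job done as asked, in the order asked, and still so for the second after the job is handed in, with the robot touching nothing.
Of cake1, cake2, cake3, cake4 only 2 to 3 are there at a start; the rules pass over those that are not, and their reading is None.
At some moment in a run one of dish, cover may be knocked a few centimetres aside while the robot is not near it.
It also fails if it takes over 210 s, if anything falls off the work surface, if the arm or the gripper's body presses on something with over 40 N, if the wrist force passes 120 N, or if a joint passes its speed limit or range.

## Working session

There is one attempt and no reset: what is moved stays moved. The work goes in short steps, Python scripts to look and compute and a shell command to move; the robot and the scene stay as the last step left them, time stands still between calls to the robot, and variables do not carry over. Pictures are saved under pics/ and viewed, on a budget of 14 in all, crops included, one or two more only if the job needs it, and the job is handed in when it is done.

```bash
ls; mkdir -p pics; cat > h.py <<'E'
import numpy as np, cv2
from scipy.spatial.transform import Rotation as Ro
from rig import r
def shot(n,f):
    o=r.get_obs(); p,d=r.grab_frame(n); np.savez('pics/%s.npz'%f,p=p,d=d,tp=o['tool_pos'],er=o['eef_rot'])
    cv2.imwrite('pics/%s.png'%f,p[:,:,::-1]); return p,d,o
def cloud(n,f):
    z=np.load('pics/%s.npz'%f); m=r.camera_model(n); d=z['d']; v,u=np.mgrid[:d.shape[0],:d.shape[1]]
    c=np.stack([(u-m['cx'])/m['fx']*d,(v-m['cy'])/m['fy']*d,d],-1)
    if n=='wrist':
        M=np.array(m['mount']); c=c@M[:3,:3].T+M[:3,3]; return c@Ro.from_rotvec(z['er']).as_matrix().T+z['tp']
    R=np.array(m['R']); return (c-np.array(m['t']))@R
def tool(dx): # world shift (m) -> tool cm
    o=r.get_obs(); return Ro.from_rotvec(o['eef_rot']).inv().apply(dx)*100
E
python3 - <<'E'
from h import *
for n in('scene','top'): shot(n,n+'0')
a=np.hstack([cv2.imread('pics/top0.png')]); print(r.get_obs(), r.pinch_z)
for n in('scene','top','wrist'): print(n,r.camera_model(n))
E
```

```text
pics
{'time': 0.1, 'joints': array([-1.24698275e+00,  2.76560461e-01,  1.50597336e+00,  1.81626677e-06,
        1.36071405e+00, -1.21026582e-01]), 'dq': array([ 1.67428834e-03,  1.07484051e-03, -1.95381837e-03,  8.12445510e-04,
        4.71026865e-04,  1.53694204e-05]), 'joint_torque': array([ 1.83246433e-03, -4.17699444e+01, -2.46404976e+01, -1.01026803e-04,
        5.80021981e-03,  2.96534019e-06]), 'tool_pos': array([ 0.24726618, -0.51861409,  0.23052306]), 'eef_rot': array([-3.06259790e+00, -6.92642347e-01,  2.60260672e-04]), 'wrist_force': array([0.1490926 , 0.45270409, 0.39491706]), 'wrist_torque': array([0.02968956, 0.01866387, 0.04764849]), 'gripper_width': 0.08563762234320589} 0.0187
scene {'fx': 412.17153558416635, 'fy': 412.17153558416635, 'cx': 279.52393610633425, 'cy': 212.93754054796844, 'R': array([[ 0.5474282 ,  0.83663819,  0.01894507],
       [ 0.58625466, -0.36724596, -0.72210517],
       [-0.59718326,  0.40640737, -0.69152383]]), 't': array([-0.28923138, -0.29327116,  1.51444256])}
top {'fx': 436.3258869186263, 'fy': 436.3258869186263, 'cx': 281.0659765126149, 'cy': 213.90057030295586, 'R': array([[-0.02132491, -0.99974915,  0.00684799],
       [-0.99342846,  0.02041868, -0.11261874],
       [ 0.11245066, -0.00920457, -0.99361468]]), 't': array([-0.04478317,  0.62653972,  1.44427806])}
wrist {'fx': 346.27363092643407, 'fy': 346.27363092643407, 'cx': 276.48344105760424, 'cy': 208.80344428510946, 'mount': array([[-2.04835196e-04, -9.61916045e-01, -2.73344984e-01,
         6.99962517e-02],
       [ 9.99999898e-01, -3.06935625e-04,  3.30758316e-04,
        -1.08261630e-04],
       [-4.02061044e-04, -2.73344889e-01,  9.61916010e-01,
        -1.41467932e-01],
       [ 0.00000000e+00,  0.00000000e+00,  0.00000000e+00,
         1.00000000e+00]])}
```

View pics/top0.png

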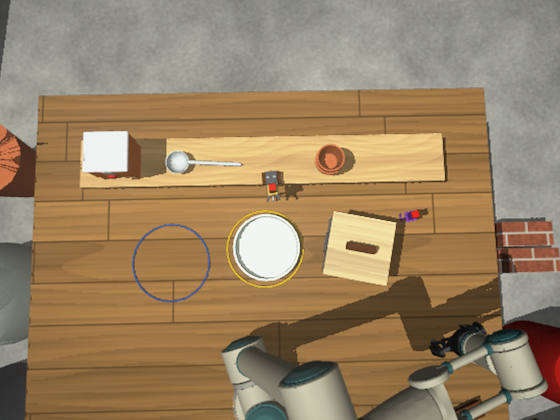

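View pics/scene0.png

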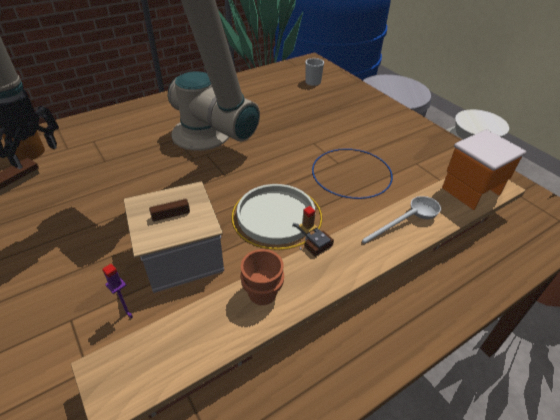

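The top view shows the cover/tin at (362,247), dish at (267,247) in the yellow ring, blue ring at (171,263) and the red-capped rod at (272,187). The purple decoy is at (413,215), the pots at (330,158) and the ladle at (200,162).

```bash
python3 - <<'E'
from h import *
p=np.load('pics/top0.npz')['p'].astype(int); C=cloud('top','top0'); X,Y,Z=C[...,0],C[...,1],C[...,2]
hsv=cv2.cvtColor(p.astype(np.uint8),cv2.COLOR_RGB2HSV)
def box(a,b,c,d):
    m=np.zeros(Z.shape,bool); m[b:d,a:c]=1; return m
print('table z',np.median(Z[330:340,60:150]))
m=box(310,200,415,295)&(Z>.135)&(Z<.16); q=C[m]
print('board z',np.median(q[:,2]),cv2.minAreaRect(q[:,:2].astype(np.float32)))
m=box(335,230,390,265)&(Z>.168)&(Z<.2); q=C[m]; print('handle',len(q),np.median(q[:,2]),cv2.minAreaRect(q[:,:2].astype(np.float32)))
def circ(q):
    A=np.c_[2*q[:,:2],np.ones(len(q))]; s=np.linalg.lstsq(A,(q[:,:2]**2).sum(1),rcond=None)[0]; return s[:2],np.sqrt(s[2]+s[:2]@s[:2])
m=box(225,205,312,290)&(Z>.026)&(Z<.04); q=C[m]; print('dish',len(q),circ(q),(q.min(0)+q.max(0))/2,np.ptp(q,axis=0))
for nm,b,l,h in(('yel',(220,200,312,295),20,35),('blue',(125,215,218,305),105,130)):
    m=box(*b)&(hsv[...,0]>=l)&(hsv[...,0]<=h)&(hsv[...,1]>(170 if nm=='yel' else 90))&(Z<.015); q=C[m]; 
    for _ in range(3):
        c,R=circ(q); e=abs(np.hypot(*(q[:,:2]-c).T)-R); q=q[e<.006]
    print(nm,len(q),c,R)
m=box(255,165,300,205)&((hsv[...,0]<6)|(hsv[...,0]>174))&(hsv[...,1]>180)&(Z>.1); q=C[m]; print('cap',len(q),np.median(q,0),q.min(0),q.max(0))
v=np.argwhere(box(250,160,305,210)&(Z>.1)); 
big=cv2.resize(p[150:220,230:320].astype(np.uint8),None,fx=8,fy=8,interpolation=cv2.INTER_NEAREST)
cv2.imwrite('pics/c1.png',big[:,:,::-1])
np.set_printoptions(precision=3,suppress=True,linewidth=200)
for r0 in range(168,206,2): print(r0,np.round(Z[r0,258:300:2]*1000).astype(int))
E
```

```text
table z 0.0010428004224200705
board z 0.14811436188424248 ((0.5173851251602173, -0.32642269134521484), (0.24693314731121063, 0.23860375583171844), 78.22374725341797)
handle 238 0.18002440361002572 ((0.5030763149261475, -0.29974234104156494), (0.09048758447170258, 0.024014411494135857), 78.31470489501953)
dish 457 (array([ 0.51656642, -0.00636203]), np.float64(0.1083995872605775)) [ 0.51576342 -0.00512733  0.03297324] [0.22229678 0.22310595 0.01380146]
yel 382 [0.51171517 0.00053288] 0.12970492882054283
blue 275 [0.47036923 0.32193818] 0.12948477963140456
cap 43 [ 0.69213509 -0.03053698  0.18362913] [ 0.45905736 -0.04427109  0.17188786] [ 0.7016333  -0.02123243  1.50592266]
168 [ 96  90  98  90  93  98  92  91 101  97  94  92  96  96  93  93  98  95  94  94  95]
170 [ 94  94  92  94  93  95  94  92 125 124  92  97  99  88  90  96  92  94  95  97  91]
172 [ 96  93 122 117 126 129 122 122 128 129 114  85  99  92  95  93  92  91  97  87  86]
174 [ 91  96 114 115 124 128 125 123 125 125 115 122  97  95  92  94  90  91  95  97  89]
176 [ 94  91 115 115 127 127 119 127 127 120 117 116  98  
[... 549 characters left out ...]
5  -6  -2  -1  -1   4]
190 [ -1  -2   0   1   3 135 183 174 181 162 123   4   4   3   1   1   1  -5   0  -1  -4]
192 [ -3  -4   5   4   3 129 143 142 137 135 128   1  -4   2   3   0  -2   4   1   2  -1]
194 [ -7   6   1   2  -1 134 132 130 127 131 124  -5   1  -4   1  -4  -6   4  -1   2   2]
196 [  2   1   7  -2   2 126 125   0   0  -1 126  -1   6   0   0   2   3  -5   0   4   0]
198 [  4  -3  -5   3   0 124  -6  -6  24   1 125 120   3   1  -2  -1   2   2   2   1  -1]
200 [ -2   1   4  -1   3 126  -3  -4  29   4   4  -1   0  -4  -2   0  -3   0   3   0   4]
202 [ 3  5 -1  1  4 -1 -1  2 -1  8 -4  3 -3 -1  4  0  0 -3 -3  1  1]
204 [ 0  1  4  3  3 -3 -3 -7  5  0  2  1 -3  1  2  1  4 -3  2  0  4]
```

View pics/c1.png

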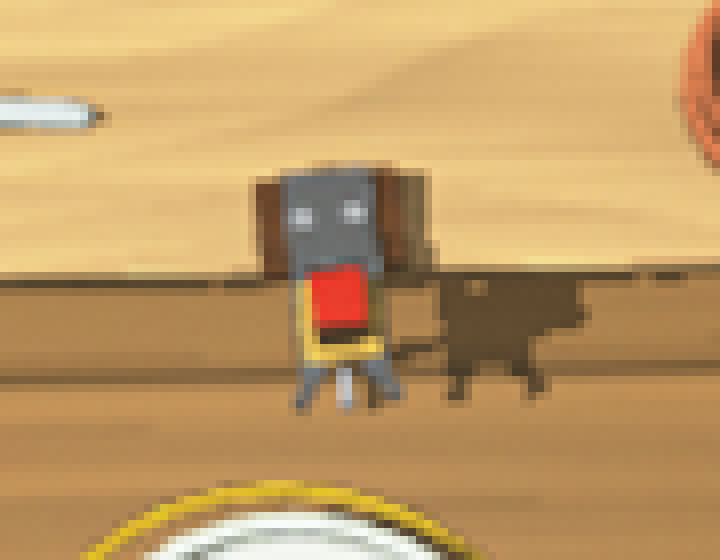

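The crop shows the red cap at about (272.5,187) in the full picture. The prongs open towards the robot and the foot points at the robot. Next I move above the cover.

```bash
cat >> h.py <<'E'
def yaw(o=None):
    o=o or r.get_obs(); y=Ro.from_rotvec(o['eef_rot']).as_matrix()[:,1]; return np.degrees(np.arctan2(y[1],y[0]))
def to(x,y,z,ang,half=True):
    """tool-down target, jaw axis (tool y) at world angle ang deg; prints row numbers cm/rad"""
    o=r.get_obs(); R0=Ro.from_rotvec(o['eef_rot']); a=np.radians(ang)
    best=None
    for b in ((a,a+np.pi) if half else (a,)):
        yv=np.array([np.cos(b),np.sin(b),0]); zv=np.array([0,0,-1.]); Rt=Ro.from_matrix(np.c_[np.cross(yv,zv),yv,zv])
        w=(R0.inv()*Rt).as_rotvec()
        if best is None or abs(w[2])<abs(best[2]): best=w
    s=R0.inv().apply(np.array([x,y,z])-o['tool_pos'])*100
    print('shift cm',np.round(s,2),'turn',np.round(best,3),'| t %.1f'%o['time'],'tcp',np.round(o['tool_pos'],4),'yaw %.1f'%yaw(o),'j6 %.2f'%o['joints'][5],'w %.4f'%o['gripper_width'],'F',np.round(o['wrist_force'],1))
E
python3 -c "
from h import *
to(.503,-.300,.25,-11.7)"
```

```text
shift cm [32.49 -8.73 -1.93] turn [-0.001 -0.001 -0.922] | t 0.1 tcp [ 0.2473 -0.5186  0.2305] yaw -64.5 j6 -0.12 w 0.0856 F [0.1 0.5 0.4]
```

```bash
python3 -m crank '[[[32.5,-8.7,-1.9,0,0,-0.92,8.5],[32.5,-8.7,-1.9,0,0,-0.92,8.5],[32.5,-8.7,-1.9,0,0,-0.92,8.5],[32.5,-8.7,-1.9,0,0,-0.92,8.5],[32.5,-8.7,-1.9,0,0,-0.92,8.5],[32.5,-8.7,-1.9,0,0,-0.92,8.5],[32.5,-8.7,-1.9,0,0,-0.92,8.5],[32.5,-8.7,-1.9,0,0,-0.92,8.5],[32.5,-8.7,-1.9,0,0,-0.92,8.5],[32.5,-8.7,-1.9,0,0,-0.92,8.5],[32.5,-8.7,-1.9,0,0,-0.92,8.5],[32.5,-8.7,-1.9,0,0,-0.92,8.5]]]' 40
python3 - <<'E'
from h import *
shot('wrist','w1'); C=cloud('wrist','w1'); Z=C[...,2]
m=(Z>.172)&(Z<.19)&(abs(C[...,0]-.503)<.07)&(abs(C[...,1]+.3)<.07)
q=C[m]; print(len(q),np.median(q[:,2]),cv2.minAreaRect(q[:,:2].astype(np.float32)))
m=(Z>.140)&(Z<.155)&(abs(C[...,0]-.503)<.2)&(abs(C[...,1]+.3)<.2);q=C[m]; print(np.median(q[:,2]),cv2.minAreaRect(q[:,:2].astype(np.float32)))
to(.503,-.3,.154,-11.7)
E
```

```text
time: 1.1
tool_pos: [0.5022, -0.3015, 0.2499]
eef_rot: [-2.439, -1.979, 0.002]
wrist_force: [-0.3, 0.2, -1.2]
gripper_width: 0.0851
4802 0.17855633465478135 ((0.5023263692855835, -0.2981066107749939), (0.08890686929225922, 0.024066995829343796), 78.2738037109375)
0.1468016011725781 ((0.5021577477455139, -0.29871439933776855), (0.20041495561599731, 0.200351282954216), 78.1750259399414)
shift cm [0.19 0.07 9.6 ] turn [-0.001  0.    -0.004] | t 1.1 tcp [ 0.5021 -0.3017  0.25  ] yaw -11.9 j6 -0.45 w 0.0851 F [-0.7  0.9  0.8]
```

```bash
python3 -c "
from h import *
to(.5025,-.299,.154,-11.75)"
python3 -m crank '[[[0.27,0,3,0,0,0,8.5],[0.27,0,6,0,0,0,8.5],[0.27,0,8.5,0,0,0,8.5],[0.27,0,9.5,0,0,0,8.5],[0.27,0,9.6,0,0,0,8.5],[0.27,0,9.6,0,0,0,2],[0.27,0,9.6,0,0,0,2],[0.27,0,9.6,0,0,0,2],[0.27,0,9.6,0,0,0,2],[0.27,0,9.6,0,0,0,2],[0.27,0,9.6,0,0,0,2],[0.27,0,9.6,0,0,0,2]]]' 50
python3 -m crank '[[[0,0,0,0,0,0,1.8],[0,0,0,0,0,0,1.8],[0,0,0,0,0,0,1.8],[0,0,-0.5,0,0,0,1.8],[0,0,-1.5,0,0,0,1.8],[0,0,-3,0,0,0,1.8],[0,0,-5,0,0,0,1.8],[0,0,-7,0,0,0,1.8],[0,0,-8,0,0,0,1.8],[0,0,-8,0,0,0,1.8]]]' 50
python3 -c "
from h import *
to(.25,-.42,.024,-64)"
```

```text
shift cm [ 0.28 -0.    9.6 ] turn [-0.001  0.    -0.003] | t 1.1 tcp [ 0.5021 -0.3017  0.25  ] yaw -11.9 j6 -0.45 w 0.0851 F [-0.7  0.9  0.8]
time: 2.15
tool_pos: [0.5042, -0.2984, 0.1556]
eef_rot: [2.436, 1.98, -0.0]
wrist_force: [-0.8, 1.1, 6.1]
gripper_width: 0.023
time: 2.98
tool_pos: [0.5052, -0.2989, 0.2371]
eef_rot: [2.434, 1.978, 0.002]
wrist_force: [0.3, -0.3, -3.0]
gripper_width: 0.0228
shift cm [-17.02 -22.61  21.24] turn [ 0.006 -0.     0.911] | t 3.0 tcp [ 0.5052 -0.2989  0.2371] yaw -11.8 j6 -0.45 w 0.0228 F [ 0.3 -0.3 -3. ]
```

```bash
python3 -m crank '[[[-3,-4,0,0,0,0.1,1.8],[-6,-8,0,0,0,0.22,1.8],[-9,-12,0,0,0,0.34,1.8],[-12,-16,0,0,0,0.46,1.8],[-15,-20,0,0,0,0.58,1.8],[-17,-22.6,2,0,0,0.70,1.8],[-17,-22.6,5,0,0,0.82,1.8],[-17,-22.6,8,0,0,0.91,1.8],[-17,-22.6,11,0,0,0.91,1.8],[-17,-22.6,14,0,0,0.91,1.8],[-17,-22.6,15,0,0,0.91,1.8],[-17,-22.6,15,0,0,0.91,1.8]]]'
python3 - <<'E'
from h import *
to(.25,-.42,.016,-64)
shot('scene','s1'); shot('top','t1')
C=cloud('scene','s1'); p=np.load('pics/t1.npz')['p']
cv2.imwrite('pics/v2.png',np.vstack([cv2.resize(np.load('pics/s1.npz')['p'],None,fx=.7,fy=.7),cv2.resize(p,None,fx=.7,fy=.7)])[:,:,::-1])
C=cloud('top','t1');Z=C[...,2]; T=np.array([.5025,-.299]); e=np.radians(-11.75); ax=np.array([np.cos(e),np.sin(e)]); ay=np.array([-ax[1],ax[0]])
d=C[...,:2]-T; a=d@ax; b=d@ay
for sx in(-1,1):
  for sy in(-1,1):
    m=(abs(a-sx*.044)<.035)&(abs(b-sy*.044)<.035)
    print(sx*44,sy*44,m.sum(),np.percentile(Z[m],[5,30,50,70,90,97]).round(3))
E
```

```text
time: 3.98
tool_pos: [0.2463, -0.4148, 0.0804]
eef_rot: [-3.052, -0.705, 0.002]
wrist_force: [0.0, 0.9, -2.2]
gripper_width: 0.0229
shift cm [0.11 0.69 6.43] turn [-0.009 -0.001  0.   ] | t 4.0 tcp [ 0.2463 -0.4148  0.0804] yaw -64.0 j6 -0.06 w 0.0229 F [ 0.   0.9 -2.2]
-44 -44 337 [-0.     0.003  0.005  0.006  0.009  0.011]
-44 44 374 [0.001 0.007 0.03  0.033 0.037 0.059]
44 -44 315 [0.001 0.01  0.03  0.034 0.038 0.067]
44 44 344 [0.001 0.009 0.03  0.033 0.036 0.06 ]
```

View pics/v2.png

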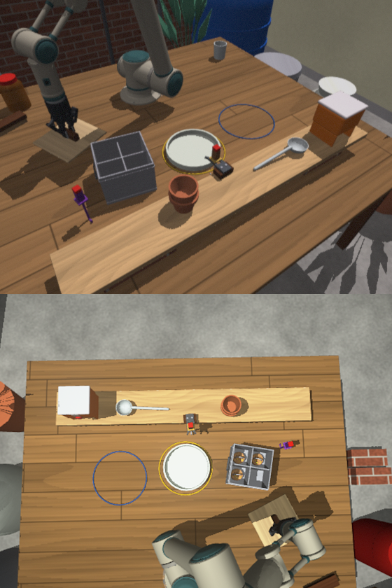

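The cover hangs level in the gripper. Three wells hold cakes; the (-44,-44) one is empty. Next I lay the cover down.

```bash
python3 -m crank '[[[0,0,2,0,0,0,1.8],[0,0,4,0,0,0,1.8],[0,0,5.2,0,0,0,1.8],[0,0,5.8,0,0,0,1.8],[0,0,6.1,0,0,0,1.8],[0,0,6.3,0,0,0,1.8],[0,0,6.45,0,0,0,1.8],[0,0,6.5,0,0,0,1.8],[0,0,6.5,0,0,0,1.8]]]'
python3 -m crank '[[[0,0,0,0,0,0,6],[0,0,0,0,0,0,7],[0,0,0,0,0,0,7],[0,0,0,0,0,0,7],[0,0,-1,0,0,0,7],[0,0,-4,0,0,0,7],[0,0,-8,0,0,0,7],[0,0,-12,0,0,0,7],[0,0,-16,0,0,0,7],[0,0,-20,0,0,0,7],[0,0,-23,0,0,0,7],[0,0,-23,0,0,0,7]]]'
python3 - <<'E'
from h import *
to(.692,-.0305,.25,90)
C=cloud('top','t1');Z=C[...,2];p=np.load('pics/t1.npz')['p'];m=r.camera_model('top')
c=np.array(m['R'])@[.5025,-.299,.05]+m['t'];u=int(m['fx']*c[0]/c[2]+m['cx']);v=int(m['fy']*c[1]/c[2]+m['cy']);print(u,v)
cv2.imwrite('pics/c2.png',cv2.resize(p[v-37:v+37,u-37:u+37],None,fx=8,fy=8,interpolation=cv2.INTER_CUBIC)[:,:,::-1])
E
```

```text
time: 4.83
tool_pos: [0.2482, -0.4188, 0.0199]
eef_rot: [3.059, 0.708, 0.0]
wrist_force: [0.3, 0.0, -3.2]
gripper_width: 0.0233
time: 5.83
tool_pos: [0.2494, -0.4218, 0.2565]
eef_rot: [3.047, 0.705, 0.004]
wrist_force: [0.7, -0.8, -0.6]
gripper_width: 0.0704
shift cm [ 56.95 -15.71   0.37] turn [ 0.014 -0.002  0.455] | t 5.8 tcp [ 0.2494 -0.4218  0.2565] yaw -63.9 j6 -0.06 w 0.0704 F [ 0.7 -0.8 -0.6]
354 248
```

View pics/c2.png

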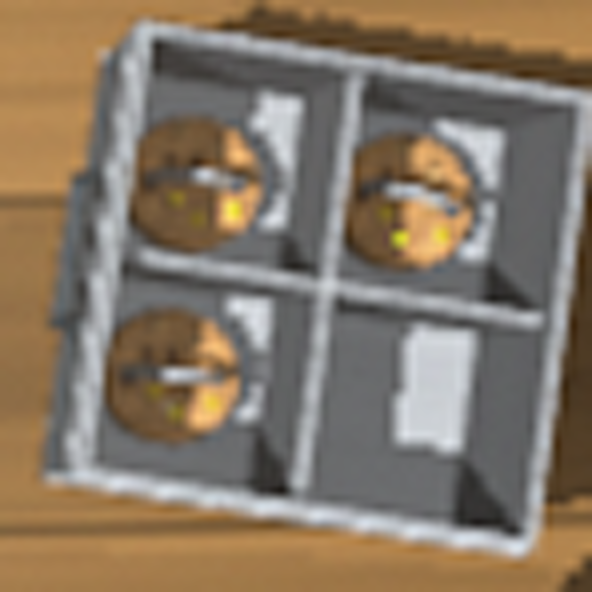

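The crop shows three cakes: top-left (200,180), top-right (415,200) and bottom-left (175,375). The loop planes run roughly along the image's horizontal. The wrist camera will give more precise positions on the way.

```bash
python3 -c "
from h import *
to(.52,-.300,.32,-11.7)"
python3 -m crank '[[[29,-4.5,-6.3,0,0,-0.1,7],[29.3,-5,-6.3,0,0,-0.92,7],[29.3,-5,-6.3,0,0,-0.92,7],[29.3,-5,-6.3,0,0,-0.92,7],[29.3,-5,-6.3,0,0,-0.92,7],[29.3,-5,-6.3,0,0,-0.92,7],[29.3,-5,-6.3,0,0,-0.92,7],[29.3,-5,-6.3,0,0,-0.92,7],[29.3,-5,-6.3,0,0,-0.92,7],[29.3,-5,-6.3,0,0,-0.92,7],[29.3,-5,-6.3,0,0,-0.92,7],[29.3,-5,-6.3,0,0,-0.92,7]]]'
python3 -m crank '[[[0,0,0,0,0,0,7],[0,0,0,0,0,0,7],[0,0,0,0,0,0,7]]]'
python3 - <<'E'
from h import *
shot('wrist','w2'); to(.692,-.0305,.25,90)
C=cloud('wrist','w2');Z=C[...,2]
T=np.array([.5025,-.299]); e=np.radians(-11.75); ax=np.array([np.cos(e),np.sin(e)]); ay=np.array([-ax[1],ax[0]])
m=(Z>.132)&(Z<.146)&(abs(C[...,0]-.5)<.15)&(abs(C[...,1]+.3)<.15); q=C[m]; print('rim',len(q),np.median(q[:,2]),cv2.minAreaRect(q[:,:2].astype(np.float32)))
d=C[...,:2]-T;a=d@ax;b=d@ay
for sx,sy in((-1,1),(1,-1),(1,1)):
    w=(abs(a-sx*.044)<.038)&(abs(b-sy*.044)<.038)
    q=C[w&(Z>.024)&(Z<.036)]; l=C[w&(Z>.058)&(Z<.078)]; l2=C[w&(Z>.042)&(Z<.078)]
    c,rad=cv2.minEnclosingCircle(q[:,:2].astype(np.float32)); 
    print(sx,sy,'disc',np.round(c,4),round(rad,4),'z',np.median(q[:,2]).round(4),'loop',len(l),cv2.minAreaRect(l[:,:2].astype(np.float32)),l[:,2].max(),'all',cv2.minAreaRect(l2[:,:2].astype(np.float32)))
E
```

```text
shift cm [29.65  1.04 -6.36] turn [ 0.013  0.007 -0.912] | t 5.8 tcp [ 0.2494 -0.4218  0.2565] yaw -63.9 j6 -0.06 w 0.0704 F [ 0.7 -0.8 -0.6]
time: 6.83
tool_pos: [0.4879, -0.2453, 0.3118]
eef_rot: [-2.43, -1.99, 0.002]
wrist_force: [-0.4, 0.1, -0.2]
gripper_width: 0.0701
time: 7.08
tool_pos: [0.4885, -0.2452, 0.3123]
eef_rot: [2.43, 1.991, -0.0]
wrist_force: [-1.2, -0.6, -0.5]
gripper_width: 0.0701
shift cm [25.03 15.73  6.23] turn [0.    0.    1.373] | t 7.1 tcp [ 0.4887 -0.2451  0.3124] yaw -11.3 j6 -0.39 w 0.0702 F [-0.9  0.1 -0.7]
rim 3769 0.1384270053340074 ((0.5075362920761108, -0.29816246032714844), (0.18140284717082977, 0.1806274950504303), 79.61810302734375)
-1 1 disc [ 0.4623 -0.2547] 0.0438 z 0.0307 loop 162 ((0.4513101875782013, -0.2550276517868042), (0.0659489557147026, 0.026844633743166924), 20.9472713470459) 0.07675835318743349 all ((0.45121079683303833, -0.25095027685165405), (0.06475293636322021, 0.037306755781173706), 13.133721351623535)
1 -1 disc [ 0.5432 -0.3653] 0.0373 z 0.0308 loop 154 ((0.5438346862792969, -0.3617936074733734), (0.0578300803899765, 0.04751282557845116), 78.20735168457031) 0.0779779610240427 all ((0.5463429093360901, -0.36091870069503784), (0.06060095876455307, 0.05201591178774834), 78.16006469726562)
1 1 disc [ 0.5623 -0.2717] 0.0436 z 0.0308 loop 162 ((0.562893271446228, -0.27861201763153076), (0.017359890043735504, 0.0725245475769043), 20.714088439941406) 0.07799949791331603 all ((0.5617926716804504, -0.2770593464374542), (0.02069726772606373, 0.07579489797353745), 18.92002296447754)
```

View pics/w2.png

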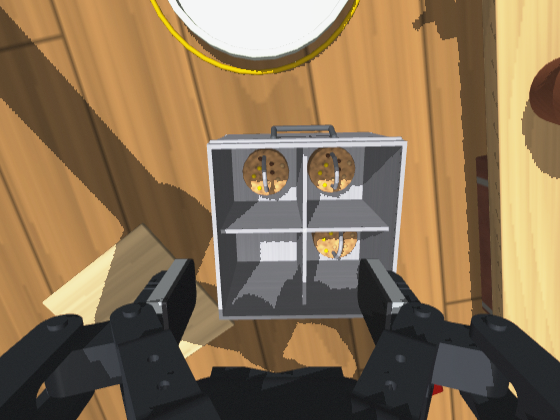

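The wrist view shows the three cakes at (265,172), (331,170) and (335,245), with their loops seen nearly edge-on along the image's vertical. The empty well is at (278,248).

```bash
cat > cakes.py <<'E'
from h import *
def cakes(f,cam='wrist',T=(.505,-.2985),ang=-11.2,wells=((-1,1),(1,-1),(1,1))):
    C=cloud(cam,f);Z=C[...,2];p=np.load('pics/%s.npz'%f)['p'];h=cv2.cvtColor(p,cv2.COLOR_RGB2HSV)
    e=np.radians(ang); ax=np.array([np.cos(e),np.sin(e)]); ay=np.array([-ax[1],ax[0]])
    out=[]
    for sx,sy in wells:
        c0=np.array(T)+.044*sx*ax+.044*sy*ay; near=np.hypot(C[...,0]-c0[0],C[...,1]-c0[1])<.043
        q=C[near&(h[...,1]>90)&(Z>.018)&(Z<.042)][:,:2]
        # disc: best circle radius 29 containing points, edge fit by hull
        hull=cv2.convexHull(q.astype(np.float32))[:,0]; A=np.c_[2*hull,np.ones(len(hull))]
        s=np.linalg.lstsq(A,(hull**2).sum(1),rcond=None)[0]; R=np.sqrt(s[2]+s[:2]@s[:2])
        mc=cv2.minEnclosingCircle(q.astype(np.float32))
        c=s[:2]
        g=np.hypot(C[...,0]-c[0],C[...,1]-c[1])<.026
        l=C[g&(Z>.052)&(Z<.08)]; l=l[np.all(abs(l[:,:2]-np.median(l[:,:2],0))<.024,1)]
        cl=l[:,:2].mean(0); w,V=np.linalg.eigh(np.cov((l[:,:2]-cl).T)); a=np.degrees(np.arctan2(V[1,1],V[0,1]))%180
        print((sx,sy),'disc',c.round(4),R.round(4),'enc',np.round(mc[0],4),round(mc[1],4),'loop',len(l),cl.round(4),'ang',a.round(1),'sd',np.sqrt(w).round(4),'ztop',np.percentile(l[:,2],95).round(4))
E
python3 - <<'E'
from cakes import *
cakes('w2'); cakes('t1','top')
for f,n in(('w2','wrist'),('t1','top')):
    C=cloud(n,f);Z=C[...,2]; m=(Z>.134)&(Z<.148)&(abs(C[...,0]-.505)<.11)&(abs(C[...,1]+.3)<.11); q=C[m]; print('rim',len(q),cv2.minAreaRect(q[:,:2].astype(np.float32)))
E
```

```text
(-1, 1) disc [ 0.475  -0.2461] 0.0284 enc [ 0.4751 -0.2463] 0.029 loop 139 [ 0.4752 -0.2444] ang 83.5 sd [0.0014 0.0107] ztop 0.0684
(1, -1) disc [ 0.5452 -0.3505] 0.0264 enc [ 0.5455 -0.3494] 0.0286 loop 120 [ 0.5466 -0.3455] ang 71.1 sd [0.0014 0.0103] ztop 0.0685
(1, 1) disc [ 0.5551 -0.2587] 0.0281 enc [ 0.555  -0.2584] 0.0287 loop 141 [ 0.5556 -0.2565] ang 81.7 sd [0.0014 0.0108] ztop 0.0684
(-1, 1) disc [ 0.4743 -0.2464] 0.0272 enc [ 0.4747 -0.2465] 0.028 loop 15 [ 0.4758 -0.2465] ang 82.0 sd [0.0014 0.0111] ztop 0.0689
(1, -1) disc [ 0.5459 -0.3491] 0.0271 enc [ 0.5451 -0.3494] 0.028 loop 18 [ 0.5477 -0.3464] ang 72.6 sd [0.0016 0.0109] ztop 0.0712
(1, 1) disc [ 0.555  -0.2589] 0.0269 enc [ 0.5547 -0.2591] 0.0279 loop 14 [ 0.5565 -0.2594] ang 81.8 sd [0.0011 0.01  ] ztop 0.0713
rim 3437 ((0.5075362920761108, -0.29816246032714844), (0.18140284717082977, 0.1806274950504303), 79.61810302734375)
rim 333 ((0.5083817839622498, -0.2985366880893707), (0.18135076761245728, 0.18039490282535553), 79.59119415283203)
```

```bash

python3 -m crank '[[[25,15.7,5,0,0,1.373,7],[25,15.7,5,0,0,1.373,7],[25,15.7,5,0,0,1.373,7],[25,15.7,5,0,0,1.373,7],[25,15.7,5,0,0,1.373,7],[25,15.7,5,0,0,1.373,7],[25,15.7,5,0,0,1.373,7],[25,15.7,5,0,0,1.373,7],[25,15.7,5,0,0,1.373,7],[25,15.7,5,0,0,1.373,7],[25,15.7,5,0,0,1.373,7],[25,15.7,5,0,0,1.373,7]]]'
python3 -m crank '[[[0,0,0,0,0,0,7],[0,0,0,0,0,0,7],[0,0,0,0,0,0,7]]]'
python3 - <<'E'
from h import *
shot('wrist','w3'); to(.692,-.0305,.2,-90)
C=cloud('wrist','w3');Z=C[...,2];p=np.load('pics/w3.npz')['p'];h=cv2.cvtColor(p,cv2.COLOR_RGB2HSV)
near=(np.hypot(C[...,0]-.69,C[...,1]+.03)<.05)
m=near&(Z>.180)&(Z<.19); q=C[m]; print('captop',len(q),q[:,2].mean(),cv2.minAreaRect(q[:,:2].astype(np.float32)))
m=near&(Z>.125)&(Z<.14); q=C[m]; print('collar',len(q),cv2.minAreaRect(q[:,:2].astype(np.float32)))
i=np.argwhere(near&(Z>.15)).mean(0).astype(int); print(i)
cv2.imwrite('pics/c3.png',cv2.resize(p[max(i[0]-60,0):i[0]+60,max(i[1]-80,0):i[1]+80],None,fx=5,fy=5,interpolation=cv2.INTER_CUBIC)[:,:,::-1])
E
```

```text
time: 8.13
tool_pos: [0.692, -0.0299, 0.2619]
eef_rot: [3.141, -0.004, -0.001]
wrist_force: [-1.1, -0.0, -0.5]
gripper_width: 0.0703
time: 8.38
tool_pos: [0.6918, -0.0302, 0.2623]
eef_rot: [3.142, 0.004, 0.0]
wrist_force: [0.3, -1.0, -0.4]
gripper_width: 0.0697
shift cm [0.02 0.03 6.23] turn [ 0.    -0.     0.002] | t 8.4 tcp [ 0.6918 -0.0302  0.2623] yaw -89.9 j6 1.42 w 0.0703 F [ 1.1 -0.6  0.9]
captop 1007 0.18335559637958587 ((0.694763720035553, -0.030581343919038773), (0.022075284272432327, 0.021937979385256767), 5.421694278717041)
collar 797 ((0.7021748423576355, -0.029850509017705917), (0.07426007091999054, 0.0355510488152504), 4.536223888397217)
[354 277]
```

View pics/c3.png

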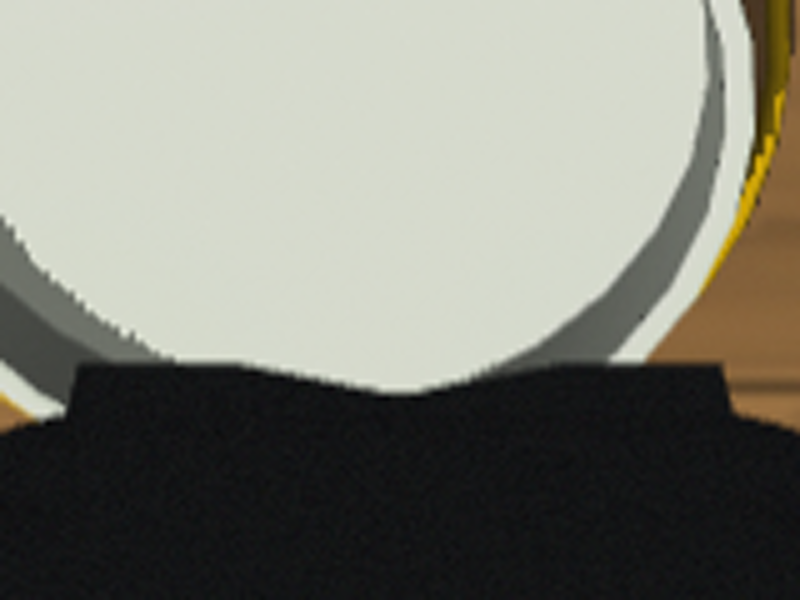

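Crop missed the rod (it shows only the dish and gripper), but the depth fit is clear: cap at (0.6948,-0.0306), turned about 5°.

```bash
python3 -c "
from h import *
to(.6948,-.0306,.1375,-85)"
python3 -m crank '[[[0.3,0.04,3,0,0,-0.087,7],[0.3,0.04,6,0,0,-0.087,7],[0.3,0.04,9,0,0,-0.087,7],[0.3,0.04,11,0,0,-0.087,7],[0.3,0.04,12,0,0,-0.087,7],[0.3,0.04,12.48,0,0,-0.087,7],[0.3,0.04,12.48,0,0,-0.087,7],[0.3,0.04,12.48,0,0,-0.087,4],[0.3,0.04,12.48,0,0,-0.087,3],[0.3,0.04,12.48,0,0,-0.087,2.5],[0.3,0.04,12.48,0,0,-0.087,2],[0.3,0.04,12.48,0,0,-0.087,1.8]]]' 60
python3 -m crank '[[[0,0,0,0,0,0,1.8],[0,0,0,0,0,0,1.8],[0,0,0,0,0,0,1.8]]]' 80
python3 -c "
from h import *
to(.6948,-.0306,.1375,-85)"
```

```text
shift cm [ 0.3   0.04 12.48] turn [ 0.    -0.    -0.085] | t 8.4 tcp [ 0.6918 -0.0302  0.2623] yaw -89.9 j6 1.42 w 0.0703 F [ 1.1 -0.6  0.9]
time: 9.43
tool_pos: [0.6956, -0.0306, 0.139]
eef_rot: [3.138, 0.139, 0.004]
wrist_force: [0.7, 0.1, 3.7]
gripper_width: 0.0212
time: 9.68
tool_pos: [0.6956, -0.0306, 0.139]
eef_rot: [3.138, 0.139, 0.004]
wrist_force: [-0.8, -0.9, 6.3]
gripper_width: 0.0213
shift cm [-0.08 -0.01  0.15] turn [ 0.001 -0.003  0.002] | t 9.7 tcp [ 0.6956 -0.0306  0.139 ] yaw -84.9 j6 1.34 w 0.0213 F [-0.8 -0.9  6.3]
```

```bash

python3 -m crank '[[[0,0,-0.8,0,0,0,1.8],[0,0,-1.8,0,0,0,1.8],[0,0,-3,0,0,0,1.8],[-1.5,0,-3.2,0,0,0,1.8],[-3,0,-3.2,0,0,0,1.8],[-4.5,0,-3.2,0,0,0,1.8],[-6,0,-3.5,0,0,0,1.8],[-7,0,-6,0,0,0,1.8],[-7,0,-9,0,0,0,1.8],[-7,0,-12,0,0,0,1.8],[-7,0,-15,0,0,0,1.8],[-7,0,-17,0,0,0,1.8]]]'
python3 -c "
from h import *
to(.5837,-.2619,.32,-98,False)"
```

```text
time: 10.68
tool_pos: [0.6257, -0.0366, 0.312]
eef_rot: [3.137, 0.139, 0.008]
wrist_force: [-0.7, 0.6, -0.6]
gripper_width: 0.0209
shift cm [-6.18 22.07 -0.8 ] turn [ 0.001 -0.005  0.228] | t 10.7 tcp [ 0.6257 -0.0366  0.312 ] yaw -84.9 j6 1.31 w 0.0209 F [-0.7  0.6 -0.6]
```

```bash

python3 -m crank '[[[-1,3,-0.8,0,0,0.05,1.8],[-2,6,-0.8,0,0,0.1,1.8],[-3,9,-0.8,0,0,0.15,1.8],[-4,12,-0.8,0,0,0.2,1.8],[-5,15,-0.8,0,0,0.23,1.8],[-5.7,18,-0.8,0,0,0.23,1.8],[-6.1,20.5,-0.8,0,0,0.23,1.8],[-6.2,22,-0.8,0,0,0.23,1.8],[-6.2,22.1,-0.8,0,0,0.23,1.8],[-6.2,22.1,-0.8,0,0,0.23,1.8]]]'
python3 - <<'E'
from h import *
to(.5837,-.2619,.32,-98,False)
to(.5837,-.2619,.161,-98,False)
shot('scene','s2');p=np.load('pics/s2.npz')['p']
m=r.camera_model('scene')
c=np.array(m['R'])@[.58,-.26,.2]+m['t'];u=int(m['fx']*c[0]/c[2]+m['cx']);v=int(m['fy']*c[1]/c[2]+m['cy']);print(u,v)
C=cloud('scene','s2');Z=C[...,2]
cv2.imwrite('pics/c4.png',cv2.resize(p[v-60:v+90,max(u-100,0):u+100],None,fx=4,fy=4,interpolation=cv2.INTER_CUBIC)[:,:,::-1])
# rod points
q=C[(Z>.21)&(Z<.29)&(np.hypot(C[...,0]-.58,C[...,1]+.26)<.03)]
for z0 in np.arange(.205,.29,.015):
    s=C[(abs(Z-z0)<.0075)&(np.hypot(C[...,0]-.58,C[...,1]+.26)<.035)]; print(z0.round(3),len(s),np.median(s,0).round(4) if len(s) else '')
E
```

```text
time: 11.52
tool_pos: [0.5831, -0.2622, 0.3156]
eef_rot: [-3.132, 0.223, -0.0]
wrist_force: [0.5, 0.4, -2.0]
gripper_width: 0.0214
shift cm [ 0.06 -0.04 -0.44] turn [-0.001  0.    -0.003] | t 11.5 tcp [ 0.5831 -0.2622  0.3156] yaw -98.2 j6 1.18 w 0.0214 F [ 0.5  0.4 -2. ]
shift cm [ 0.06 -0.02 15.46] turn [-0.001  0.    -0.003] | t 11.5 tcp [ 0.5831 -0.2622  0.3156] yaw -98.2 j6 1.18 w 0.0214 F [ 0.5  0.4 -2. ]
196 211
0.205 24 [ 0.5827 -0.2615  0.2051]
0.22 15 [ 0.583  -0.2622  0.2197]
0.235 17 [ 0.5839 -0.2625  0.2361]
0.25 16 [ 0.5839 -0.2627  0.2496]
0.265 20 [ 0.5839 -0.2627  0.266 ]
0.28 19 [ 0.5832 -0.2627  0.279 ]
```

View pics/c4.png

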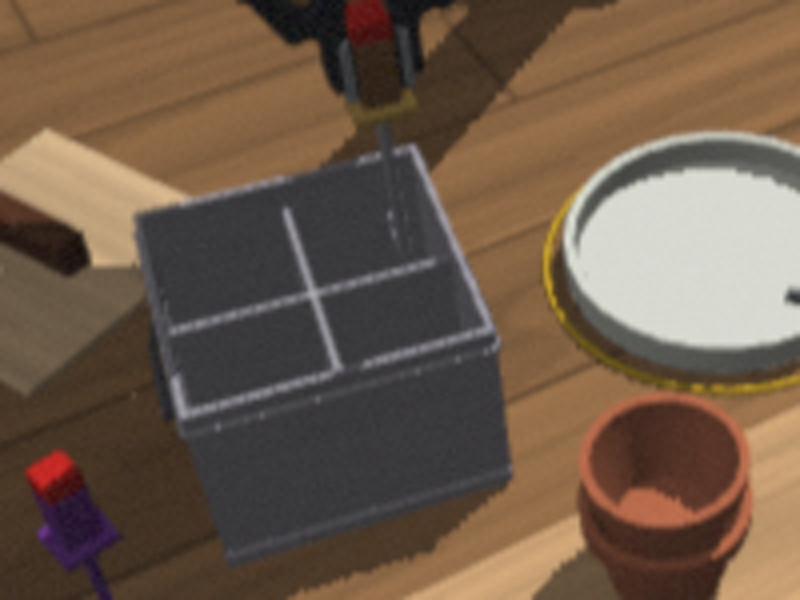

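The rod hangs plumb under the grip, and the hook (at about (400,235) in the crop) is above the +x+y well pointing toward the robot. Descending.

```bash

python3 -m crank '[[[0.06,0,3,0,0,0,1.8],[0.06,0,6,0,0,0,1.8],[0.06,0,9,0,0,0,1.8],[0.06,0,11.5,0,0,0,1.8],[0.06,0,13.5,0,0,0,1.8],[0.06,0,14.8,0,0,0,1.8],[0.06,0,15.3,0,0,0,1.8],[0.06,0,15.45,0,0,0,1.8],[0.06,0,15.45,0,0,0,1.8]]]'
python3 - <<'E'
from h import *
to(.5837-.0183,-.2619+.0026,.161,-98,False)
E
```

```text
time: 12.32
tool_pos: [0.5842, -0.2613, 0.1616]
eef_rot: [-3.134, 0.22, -0.001]
wrist_force: [0.1, -0.3, -2.2]
gripper_width: 0.0208
shift cm [-1.89  0.06  0.06] turn [-0.    -0.001 -0.   ] | t 12.3 tcp [ 0.5842 -0.2613  0.1616] yaw -98.0 j6 1.18 w 0.0208 F [ 0.1 -0.3 -2.2]
```

```bash

python3 -m crank '[[[-0.4,0.05,0.05,0,0,0,1.8],[-0.8,0.05,0.05,0,0,0,1.8],[-1.2,0.05,0.05,0,0,0,1.8],[-1.6,0.05,0.05,0,0,0,1.8],[-1.87,0.05,0.05,0,0,0,1.8],[-1.87,0.05,0.05,0,0,0,1.8],[-1.87,0.05,-0.3,0,0,0,1.8],[-1.87,0.05,-0.7,0,0,0,1.8],[-1.87,0.05,-1.2,0,0,0,1.8],[-1.87,0.05,-1.8,0,0,0,1.8],[-1.87,0.05,-2.5,0,0,0,1.8],[-1.87,0.05,-3.2,0,0,0,1.8]]]'
python3 -m crank '[[[0,0,-0.7,0,0,0,1.8],[0,0,-1.4,0,0,0,1.8],[0,0,-2.2,0,0,0,1.8],[0,0,-3.2,0,0,0,1.8],[0,0,-4.4,0,0,0,1.8],[0,0,-5.6,0,0,0,1.8],[0,0,-7,0,0,0,1.8],[0,0,-8.4,0,0,0,1.8],[0,0,-9.8,0,0,0,1.8],[0,0,-11.2,0,0,0,1.8],[0,0,-12.4,0,0,0,1.8],[0,0,-13,0,0,0,1.8]]]'
python3 - <<'E'
from h import *
to(.5654,-.2593,.33,-98,False)
shot('scene','s3');p=np.load('pics/s3.npz')['p']
cv2.imwrite('pics/c5.png',cv2.resize(p[140:310,90:330],None,fx=3,fy=3,interpolation=cv2.INTER_CUBIC)[:,:,::-1])
E
```

```text
time: 13.32
tool_pos: [0.565, -0.2601, 0.1936]
eef_rot: [3.134, -0.221, -0.0]
wrist_force: [0.4, 0.5, -2.0]
gripper_width: 0.0211
time: 14.32
tool_pos: [0.5655, -0.2605, 0.3256]
eef_rot: [3.132, -0.221, 0.005]
wrist_force: [1.2, -0.2, -2.4]
gripper_width: 0.0209
shift cm [-0.02 -0.11 -0.44] turn [ 0.001 -0.003 -0.002] | t 14.3 tcp [ 0.5655 -0.2605  0.3256] yaw -98.1 j6 1.17 w 0.0209 F [ 1.2 -0.2 -2.4]
```

View pics/c5.png

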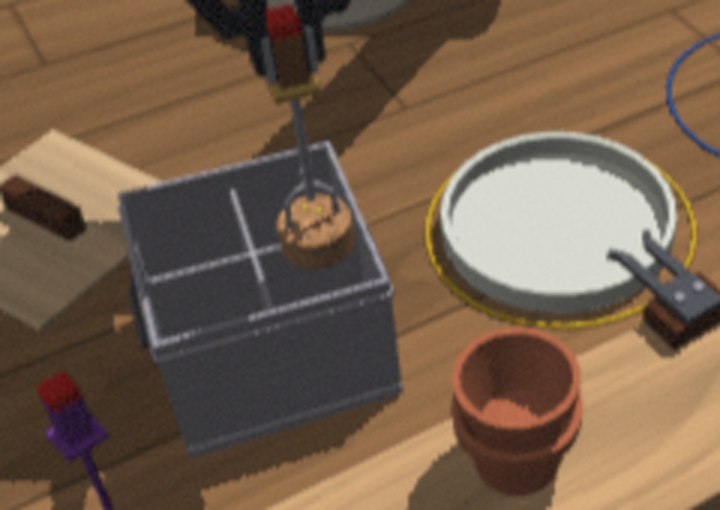

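The cake hangs level on the hook, just above the rim (crop (315,225)). Next I check the dish and carry it over.

```bash
cat > dish.py <<'E'
from h import *
def dish(f,box=None):
    n='top'; C=cloud(n,f);Z=C[...,2];h=cv2.cvtColor(np.load('pics/%s.npz'%f)['p'],cv2.COLOR_RGB2HSV)
    m=(Z>.022)&(Z<.042)&(h[...,1]<60)&(h[...,2]>110)&(C[...,0]>.3)&(C[...,0]<.64)&(C[...,1]>-.16)&(C[...,1]<.46); q=C[m][:,:2]
    c=np.median(q,0)
    from scipy.optimize import least_squares
    # circle of mean rim radius 109
    s=least_squares(lambda v:np.hypot(q[:,0]-v[0],q[:,1]-v[1])-.109,c,loss='soft_l1',f_scale=.003).x
    s2=least_squares(lambda v:np.hypot(q[:,0]-v[0],q[:,1]-v[1])-v[2],[*s,.109],loss='soft_l1',f_scale=.003).x
    print('dish',len(q),s.round(4),s2.round(4)); return s
E
python3 - <<'E'
from dish import *
dish('top0');dish('t1'); shot('top','t2'); c=dish('t2')
to(c[0]+.039+.0094,c[1]+.0225-.0013,.345,-98,False)
E
```

```text
dish 490 [ 0.5164 -0.0064] [ 0.5164 -0.0064  0.1082]
dish 495 [ 0.5164 -0.0064] [ 0.5164 -0.0064  0.1081]
dish 492 [ 0.5164 -0.0064] [ 0.5164 -0.0063  0.1081]
shift cm [ -3.93 -27.24  -2.07] turn [ 0.001 -0.003 -0.002] | t 14.4 tcp [ 0.5655 -0.2604  0.3248] yaw -98.1 j6 1.17 w 0.0209 F [-0.5  0.2 -3.6]
```

```bash

python3 -m crank '[[[0,0,-1,0,0,0,1.8],[0,0,-2,0,0,0,1.8],[0,-0.5,-2.1,0,0,0,1.8],[-0.2,-1.5,-2.1,0,0,0,1.8],[-0.4,-3,-2.1,0,0,0,1.8],[-0.7,-5,-2.1,0,0,0,1.8],[-1,-7,-2.1,0,0,0,1.8],[-1.3,-9,-2.1,0,0,0,1.8],[-1.6,-11,-2.1,0,0,0,1.8],[-1.9,-13,-2.1,0,0,0,1.8],[-2.2,-15,-2.1,0,0,0,1.8],[-2.5,-17,-2.1,0,0,0,1.8]]]'
python3 -m crank '[[[-0.3,-2,0,0,0,0,1.8],[-0.6,-4,0,0,0,0,1.8],[-0.9,-6,0,0,0,0,1.8],[-1.2,-8,0,0,0,0,1.8],[-1.4,-9.3,0,0,0,0,1.8],[-1.42,-10,0,0,0,0,1.8],[-1.43,-10.2,0,0,0,0,1.8],[-1.43,-10.24,0,0,0,0,1.8],[-1.43,-10.24,0,0,0,0,1.8],[-1.43,-10.24,0,0,0,0,1.8],[-1.43,-10.24,0,0,0,0,1.8]]]'
python3 - <<'E'
from dish import *
to(.5164+.039+.0094,-.0064+.0225-.0013,.186,-98,False)
shot('scene','s4'); p=np.load('pics/s4.npz')['p']; C=cloud('scene','s4'); Z=C[...,2]; h=cv2.cvtColor(p,cv2.COLOR_RGB2HSV)
q=C[(Z>.15)&(Z<.21)&(h[...,1]>90)&(np.hypot(C[...,0]-.555,C[...,1]-.016)<.045)]; print(len(q),np.percentile(q,[1,50,99],axis=0).round(4))
t=q[q[:,2]>np.percentile(q[:,2],40)]; 
E
```

```text
time: 15.42
tool_pos: [0.5633, -0.0855, 0.3436]
eef_rot: [-3.133, 0.22, 0.002]
wrist_force: [0.6, 0.2, -2.3]
gripper_width: 0.0214
time: 16.33
tool_pos: [0.5645, 0.0142, 0.3439]
eef_rot: [3.133, -0.224, -0.0]
wrist_force: [0.3, -0.5, -2.8]
gripper_width: 0.0209
shift cm [ 0.02 -0.07 15.79] turn [ 0.     0.    -0.003] | t 16.3 tcp [0.5645 0.0142 0.3439] yaw -98.2 j6 1.62 w 0.0209 F [ 0.3 -0.5 -2.8]
390 [[ 0.5296 -0.0057  0.1682]
 [ 0.5641  0.0162  0.1952]
 [ 0.5814  0.0456  0.2036]]
```

```bash

python3 -m crank '[[[0,0,2,0,0,0,1.8],[0,0,4.5,0,0,0,1.8],[0,0,7,0,0,0,1.8],[0,0,9.5,0,0,0,1.8],[0,0,11.5,0,0,0,1.8],[0,0,13,0,0,0,1.8],[0,0,14.2,0,0,0,1.8],[0,0,15,0,0,0,1.8],[0,0,15.4,0,0,0,1.8],[0,0,15.6,0,0,0,1.8],[0,0,15.8,0,0,0,1.8],[0,0,16,0,0,0,1.8]]]'
python3 -m crank '[[[0,0,0.2,0,0,0,1.8],[0,0,0.4,0,0,0,1.8],[0,0,0.7,0,0,0,1.8],[0,0,1.1,0,0,0,1.8],[0,0,1.5,0,0,0,1.8],[0,0,1.7,0,0,0,1.8],[0,0,1.7,0,0,0,1.8],[0,0,1.7,0,0,0,1.8]]]'
python3 - <<'E'
from dish import *
to(.5648,.0148,.167,-98,False)
shot('scene','s5'); p=np.load('pics/s5.npz')['p'];
cv2.imwrite('pics/c6.png',cv2.resize(p[130:280,190:390],None,fx=4,fy=4,interpolation=cv2.INTER_CUBIC)[:,:,::-1])
E
```

```text
time: 17.38
tool_pos: [0.565, 0.0149, 0.1847]
eef_rot: [3.134, -0.222, 0.003]
wrist_force: [-0.0, 0.3, -2.6]
gripper_width: 0.021
time: 18.05
tool_pos: [0.5643, 0.0151, 0.1668]
eef_rot: [3.134, -0.222, -0.001]
wrist_force: [0.7, -0.5, -1.4]
gripper_width: 0.0214
shift cm [ 0.05  0.02 -0.02] turn [ 0.     0.    -0.002] | t 18.1 tcp [0.5643 0.0151 0.1668] yaw -98.1 j6 1.62 w 0.0214 F [ 0.7 -0.5 -1.4]
```

View pics/c6.png

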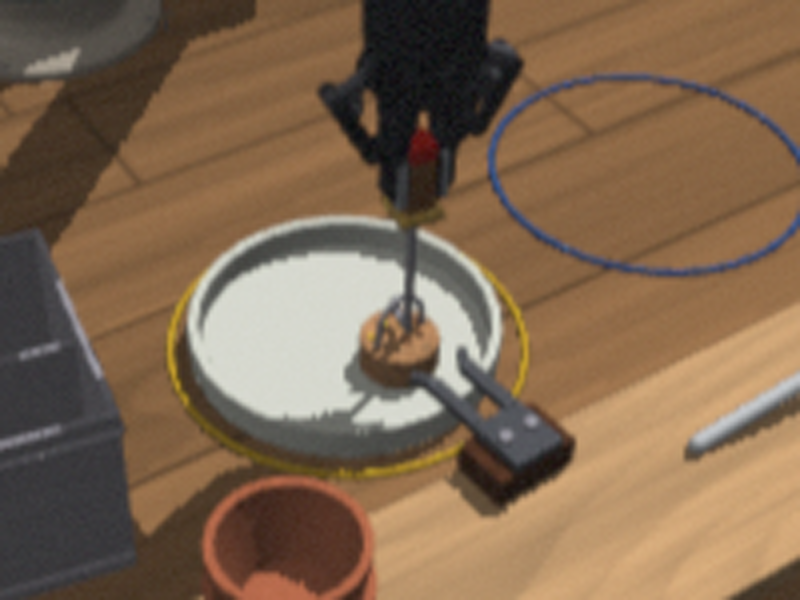

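The cake stands upright in the dish at crop (400,345), with the loop free of the hook. Next I back out along the hook axis and rise.

```bash

python3 -m crank '[[[0.3,0,0,0,0,0,1.8],[0.7,0,0,0,0,0,1.8],[1.1,0,0,0,0,0,1.8],[1.5,0,0,0,0,0,1.8],[1.9,0,0,0,0,0,1.8],[2.3,0,0,0,0,0,1.8],[2.7,0,0,0,0,0,1.8],[2.7,0,-1,0,0,0,1.8],[2.7,0,-4,0,0,0,1.8],[2.7,0,-8,0,0,0,1.8],[2.7,0,-12,0,0,0,1.8],[2.7,0,-15,0,0,0,1.8]]]'
python3 - <<'E'
from dish import *
shot('top','t3'); C=cloud('top','t3');Z=C[...,2];h=cv2.cvtColor(np.load('pics/t3.npz')['p'],cv2.COLOR_RGB2HSV)
q=C[(Z>.026)&(Z<.045)&(h[...,1]>90)&(np.hypot(C[...,0]-.516,C[...,1]+.006)<.1)];print(len(q),np.median(q,0).round(4),cv2.minEnclosingCircle(q[:,:2].astype(np.float32)))
l=C[(Z>.055)&(Z<.09)&(np.hypot(C[...,0]-.555,C[...,1]-.016)<.03)]; print('loop',l.mean(0),l[:,2].max())
# next cake (-1,1) c=(.4755,-.2462), loop ang 83 -> heading 173
hd=np.radians(173); H=np.array([np.cos(hd),np.sin(hd)]); P=np.array([.4755,-.246])-.028*H; print(P, P+.0185*H)
to(*P,.315,-97,False)
E
```

```text
time: 19.1
tool_pos: [0.5916, 0.0113, 0.3213]
eef_rot: [3.134, -0.222, 0.006]
wrist_force: [1.7, -0.6, -1.0]
gripper_width: 0.0212
150 [0.5519 0.0182 0.0367] ((0.5545268654823303, 0.015419600531458855), 0.027084549888968468)
loop [0.55600678 0.01713775 0.06855558] 0.0769531237390996
[ 0.50329129 -0.24941234] [ 0.48492919 -0.24715776]
shift cm [-5.36 27.06  1.16] turn [-0.    -0.015 -0.019] | t 19.1 tcp [0.5942 0.011  0.3275] yaw -98.1 j6 1.61 w 0.0210 F [2.1 0.3 4.2]
```

```bash

python3 -m crank '[[[0,0,0,0,0,0,1.8],[0,0,0,0,0,0,1.8],[0,0,0,0,0,0,1.8],[0,0,0,0,0,0,1.8]]]'
python3 -c "
from h import *
to(.5023,-.2493,.315,-97,False)"
```

```text
time: 19.48
tool_pos: [0.5901, 0.0114, 0.315]
eef_rot: [-3.134, 0.222, 0.006]
wrist_force: [0.1, -0.0, -1.3]
gripper_width: 0.021
shift cm [-5.03 27.04  0.03] turn [ 0.     0.004 -0.019] | t 19.5 tcp [0.5901 0.0114 0.315 ] yaw -98.1 j6 1.61 w 0.0210 F [ 0.1 -0.  -1.3]
```

```bash

python3 -m crank '[[[-0.6,3,0,0,0,-0.02,1.8],[-1.2,6,0,0,0,-0.02,1.8],[-1.8,9,0,0,0,-0.02,1.8],[-2.4,12,0,0,0,-0.02,1.8],[-3,15,0,0,0,-0.02,1.8],[-3.6,18,0,0,0,-0.02,1.8],[-4.2,21,0,0,0,-0.02,1.8],[-4.7,24,0,0,0,-0.02,1.8],[-4.9,26,0,0,0,-0.02,1.8],[-5,27,0,0,0,-0.02,1.8],[-5,27.05,0,0,0,-0.02,1.8],[-5,27.05,0,0,0,-0.02,1.8]]]'
python3 -m crank '[[[0,0,0,0,0,0,1.8],[0,0,0,0,0,0,1.8],[0,0,0,0,0,0,1.8]]]'
python3 -c "
from h import *
to(.5023,-.2493,.161,-97,False)"
```

```text
time: 20.48
tool_pos: [0.5035, -0.2489, 0.316]
eef_rot: [-3.134, 0.191, 0.002]
wrist_force: [0.6, 0.2, -2.1]
gripper_width: 0.0213
time: 20.73
tool_pos: [0.5039, -0.2482, 0.3171]
eef_rot: [-3.136, 0.187, -0.0]
wrist_force: [-0.4, 0.8, -1.4]
gripper_width: 0.0211
shift cm [-0.15  0.13 15.61] turn [-0.    -0.     0.003] | t 20.7 tcp [ 0.5039 -0.2482  0.3171] yaw -96.8 j6 1.11 w 0.0211 F [-0.4  0.8 -1.4]
```

```bash

python3 -m crank '[[[-0.1,0.1,3,0,0,0,1.8],[-0.1,0.1,6,0,0,0,1.8],[-0.1,0.1,9,0,0,0,1.8],[-0.1,0.1,11.5,0,0,0,1.8],[-0.1,0.1,13.5,0,0,0,1.8],[-0.1,0.1,14.8,0,0,0,1.8],[-0.1,0.1,15.4,0,0,0,1.8],[-0.1,0.1,15.6,0,0,0,1.8],[-0.1,0.1,15.6,0,0,0,1.8],[-0.1,0.1,15.6,0,0,0,1.8]]]'
python3 -c "
from h import *
to(.4849,-.2472,.161,-97,False)"
```

```text
time: 21.57
tool_pos: [0.5033, -0.2506, 0.1621]
eef_rot: [3.135, -0.189, 0.003]
wrist_force: [-0.0, -1.3, -1.4]
gripper_width: 0.0211
shift cm [-1.87 -0.11  0.11] turn [ 0.001 -0.002  0.001] | t 21.6 tcp [ 0.5033 -0.2506  0.1621] yaw -96.9 j6 1.11 w 0.0211 F [-0.  -1.3 -1.4]
```

```bash

python3 -m crank '[[[-0.4,-0.1,0.05,0,0,0,1.8],[-0.8,-0.1,0.05,0,0,0,1.8],[-1.2,-0.1,0.05,0,0,0,1.8],[-1.6,-0.1,0.05,0,0,0,1.8],[-1.85,-0.1,0.05,0,0,0,1.8],[-1.85,-0.1,0.05,0,0,0,1.8],[-1.85,-0.1,-0.3,0,0,0,1.8],[-1.85,-0.1,-0.7,0,0,0,1.8],[-1.85,-0.1,-1.2,0,0,0,1.8],[-1.85,-0.1,-1.8,0,0,0,1.8],[-1.85,-0.1,-2.5,0,0,0,1.8],[-1.85,-0.1,-3.2,0,0,0,1.8]]]'
python3 -m crank '[[[0,0,-0.8,0,0,0,1.8],[0,0,-1.8,0,0,0,1.8],[0,0,-3,0,0,0,1.8],[0,0,-4.4,0,0,0,1.8],[0,0,-5.8,0,0,0,1.8],[0,0,-7.4,0,0,0,1.8],[0,0,-9,0,0,0,1.8],[0,0,-10.6,0,0,0,1.8],[0,0,-12.2,0,0,0,1.8],[0,0,-13.6,0,0,0,1.8],[0,0,-14.8,0,0,0,1.8],[0,0,-15.2,0,0,0,1.8]]]'
cat > hang.py <<'E'
from dish import *
def hang(f):
    o=r.get_obs(); shot('scene',f); p=np.load('pics/%s.npz'%f)['p']; C=cloud('scene',f); Z=C[...,2]-o['tool_pos'][2]; h=cv2.cvtColor(p,cv2.COLOR_RGB2HSV)
    d=np.hypot(C[...,0]-o['tool_pos'][0],C[...,1]-o['tool_pos'][1]); q=C[(Z>-.185)&(Z<-.13)&(h[...,1]>90)&(d<.05)]
    print('cake px',len(q), (np.percentile(q,[1,50,99],axis=0)-o['tool_pos']).round(3).tolist() if len(q) else '')
E
python3 - <<'E'
from hang import *
hang('s6'); shot('top','t4'); c=dish('t4')
to(c[0]-.039+.0094,c[1]+.0225-.0012,.345,-97,False)
E
```

```text
time: 22.57
tool_pos: [0.4843, -0.2471, 0.1937]
eef_rot: [3.136, -0.19, 0.0]
wrist_force: [-0.1, -0.5, -2.5]
gripper_width: 0.0212
time: 23.57
tool_pos: [0.4848, -0.2475, 0.3479]
eef_rot: [3.134, -0.19, 0.006]
wrist_force: [0.9, -0.1, -3.2]
gripper_width: 0.0214
cake px 436 [[-0.033, -0.026, -0.172], [0.005, -0.001, -0.148], [0.02, 0.028, -0.144]]
dish 503 [ 0.516  -0.0065] [ 0.516  -0.0064  0.1079]
shift cm [ -2.98 -26.04   0.09] turn [ 0.001 -0.002  0.001] | t 23.7 tcp [ 0.4845 -0.2473  0.3463] yaw -96.9 j6 1.09 w 0.0213 F [ 0.3 -0.5 -3.5]
```

Cake 2 hangs properly and the dish hasn't moved.

```bash

python3 -m crank '[[[0,-0.5,0,0,0,0,1.8],[-0.2,-1.5,0,0,0,0,1.8],[-0.4,-3,0,0,0,0,1.8],[-0.6,-5,0,0,0,0,1.8],[-0.8,-7,0,0,0,0,1.8],[-1,-9,0,0,0,0,1.8],[-1.2,-11,0,0,0,0,1.8],[-1.5,-13,0,0,0,0,1.8],[-1.7,-15,0,0,0,0,1.8],[-2,-17,0,0,0,0,1.8],[-2.3,-19,0,0,0,0,1.8],[-2.6,-21,0,0,0,0,1.8]]]'
python3 -m crank '[[[-0.2,-2,0,0,0,0,1.8],[-0.3,-3.6,0,0,0,0,1.8],[-0.38,-4.6,0,0,0,0,1.8],[-0.38,-5,0,0,0,0,1.8],[-0.38,-5.05,0,0,0,0,1.8],[-0.38,-5.05,0,0,0,0,1.8],[-0.38,-5.05,0,0,0,0,1.8],[-0.38,-5.05,0,0,0,0,1.8],[-0.38,-5.05,0,0,0,0,1.8]]]'
python3 - <<'E'
from hang import *
to(.516-.039+.0094,-.0064+.0225-.0012,.184,-97,False); hang('s7')
E
```

```text
time: 24.67
tool_pos: [0.4826, -0.0329, 0.3445]
eef_rot: [-3.135, 0.189, 0.002]
wrist_force: [-0.1, -0.2, -3.2]
gripper_width: 0.0209
time: 25.42
tool_pos: [0.4862, 0.0144, 0.3449]
eef_rot: [3.135, -0.192, -0.0]
wrist_force: [-0.8, 1.0, -3.1]
gripper_width: 0.0211
shift cm [ 0.02 -0.06 16.09] turn [ 0.  0. -0.] | t 25.4 tcp [0.4862 0.0144 0.3449] yaw -97.0 j6 1.58 w 0.0211 F [-0.8  1.  -3.1]
cake px 359 [[-0.033, -0.021, -0.173], [0.003, 0.002, -0.149], [0.02, 0.031, -0.142]]
```

```bash

python3 -m crank '[[[0,0,2,0,0,0,1.8],[0,0,4.5,0,0,0,1.8],[0,0,7,0,0,0,1.8],[0,0,9.5,0,0,0,1.8],[0,0,11.5,0,0,0,1.8],[0,0,13,0,0,0,1.8],[0,0,14.2,0,0,0,1.8],[0,0,15,0,0,0,1.8],[0,0,15.5,0,0,0,1.8],[0,0,15.7,0,0,0,1.8],[0,0,15.9,0,0,0,1.8],[0,0,16.1,0,0,0,1.8]]]'
python3 -m crank '[[[0,0,0.2,0,0,0,1.8],[0,0,0.4,0,0,0,1.8],[0,0,0.7,0,0,0,1.8],[0,0,1.1,0,0,0,1.8],[0,0,1.5,0,0,0,1.8],[0,0,1.7,0,0,0,1.8],[0,0,1.7,0,0,0,1.8],[0,0,1.7,0,0,0,1.8]]]'
python3 -m crank '[[[0.3,0,0,0,0,0,1.8],[0.7,0,0,0,0,0,1.8],[1.1,0,0,0,0,0,1.8],[1.5,0,0,0,0,0,1.8],[1.9,0,0,0,0,0,1.8],[2.3,0,0,0,0,0,1.8],[2.7,0,0,0,0,0,1.8],[2.7,0,-1,0,0,0,1.8],[2.7,0,-4,0,0,0,1.8],[2.7,0,-8,0,0,0,1.8],[2.7,0,-12,0,0,0,1.8],[2.7,0,-14.5,0,0,0,1.8]]]'
python3 -m crank '[[[0,0,0,0,0,0,1.8],[0,0,0,0,0,0,1.8],[0,0,0,0,0,0,1.8],[0,0,0,0,0,0,1.8]]]'
python3 - <<'E'
from dish import *
shot('top','t5'); dish('t5'); C=cloud('top','t5');Z=C[...,2];h=cv2.cvtColor(np.load('pics/t5.npz')['p'],cv2.COLOR_RGB2HSV)
for x in(.555,.477):
    q=C[(Z>.022)&(Z<.045)&(h[...,1]>90)&(np.hypot(C[...,0]-x,C[...,1]-.016)<.037)];print(len(q),np.median(q,0).round(4),cv2.minEnclosingCircle(q[:,:2].astype(np.float32)))
from cakes import cakes
cakes('t5','top',(.5075,-.2983),-10.4,((1,-1),))
hd=np.radians(162); H=np.array([np.cos(hd),np.sin(hd)]); P=np.array([.5462,-.3492])-.027*H; print(P, P+.0175*H)
to(*P,.315,-108,False)
E
```

```text
time: 26.47
tool_pos: [0.4868, 0.015, 0.1847]
eef_rot: [-3.136, 0.191, -0.003]
wrist_force: [0.8, 0.6, -0.9]
gripper_width: 0.0207
time: 27.13
tool_pos: [0.4861, 0.015, 0.1668]
eef_rot: [3.136, -0.19, -0.001]
wrist_force: [0.5, 0.2, -1.6]
gripper_width: 0.0212
time: 28.13
tool_pos: [0.5139, 0.0117, 0.317]
eef_rot: [3.135, -0.19, 0.009]
wrist_force: [1.1, -0.6, -2.5]
gripper_width: 0.0213
time: 28.47
tool_pos: [0.5118, 0.0119, 0.3103]
eef_rot: [-3.136, 0.19, 0.006]
wrist_force: [-0.0, -0.1, -1.3]
gripper_width: 0.0216
dish 316 [ 0.5171 -0.0059] [ 0.5167 -0.0064  0.1081]
0 [nan nan nan] ((0.0, 0.0), 0.0)
98 [0.4619 0.0232 0.036 ] ((0.4697939157485962, 0.023398252204060555), 0.025608010590076447)
(1, -1) disc [ 0.5456 -0.3478] 0.0268 enc [ 0.5455 -0.3485] 0.0288 loop 20 [ 0.5477 -0.3467] ang 70.7 sd [0.0015 0.0118] ztop 0.0703
[ 0.57187853 -0.35754346] [ 0.55523504 -0.35213566]
shift cm [10.42 35.94 -0.51] turn [0.    0.004 0.193] | t 28.5 tcp [0.5119 0.0119 0.3102] yaw -96.9 j6 1.58 w 0.0209 F [-0.   0.3 -1. ]
  return _methods._mean(a, axis=axis, dtype=dtype,
  ret = um.true_divide(
```

```bash

python3 -m crank '[[[0.9,3,0,0,0,0.02,1.8],[1.8,6,0,0,0,0.04,1.8],[2.7,9.4,0,0,0,0.08,1.8],[3.6,12.8,0,0,0,0.1,1.8],[4.6,16.2,0,0,0,0.12,1.8],[5.6,19.6,0,0,0,0.14,1.8],[6.6,23,0,0,0,0.16,1.8],[7.6,26.4,0,0,0,0.19,1.8],[8.6,29.8,0,0,0,0.19,1.8],[9.6,33,0,0,0,0.19,1.8],[10.2,35,0,0,0,0.19,1.8],[10.4,35.85,0,0,0,0.19,1.8]]]'
python3 -m crank '[[[0,0,0,0,0,0,1.8],[0,0,0,0,0,0,1.8],[0,0,0,0,0,0,1.8],[0,0,0,0,0,0,1.8]]]'
python3 - <<'E'
from dish import *
to(.5719,-.3568,.161,-108,False)
shot('top','t6'); dish('t6'); C=cloud('top','t6');Z=C[...,2];h=cv2.cvtColor(np.load('pics/t6.npz')['p'],cv2.COLOR_RGB2HSV)
for x in(.555,.477):
    q=C[(Z>.022)&(Z<.045)&(h[...,1]>90)&(np.hypot(C[...,0]-x,C[...,1]-.016)<.037)];print(len(q),np.median(q,0).round(4),cv2.minEnclosingCircle(q[:,:2].astype(np.float32)))
E
```

```text
time: 29.52
tool_pos: [0.5725, -0.3602, 0.3089]
eef_rot: [-3.103, 0.491, 0.005]
wrist_force: [-0.5, 1.1, -1.4]
gripper_width: 0.0212
time: 29.85
tool_pos: [0.5727, -0.3548, 0.3124]
eef_rot: [-3.103, 0.484, 0.0]
wrist_force: [1.3, 0.6, -1.9]
gripper_width: 0.021
shift cm [-0.02  0.22 15.14] turn [-0.001  0.     0.005] | t 29.9 tcp [ 0.5727 -0.3548  0.3124] yaw -107.7 j6 1.22 w 0.0210 F [ 1.3  0.6 -1.9]
dish 524 [ 0.5164 -0.0067] [ 0.5163 -0.0067  0.1078]
185 [0.5519 0.0146 0.036 ] ((0.5551053881645203, 0.015024557709693909), 0.027643105015158653)
179 [0.4722 0.0195 0.0367] ((0.47463831305503845, 0.02094460092484951), 0.02765410579741001)
```

```bash

python3 -m crank '[[[0,0.15,3,0,0,0,1.8],[0,0.15,6,0,0,0,1.8],[0,0.15,9,0,0,0,1.8],[0,0.15,11.5,0,0,0,1.8],[0,0.15,13.3,0,0,0,1.8],[0,0.15,14.4,0,0,0,1.8],[0,0.15,14.9,0,0,0,1.8],[0,0.15,15.1,0,0,0,1.8],[0,0.15,15.15,0,0,0,1.8],[0,0.15,15.15,0,0,0,1.8]]]'
python3 -c "
from h import *
to(.5553,-.3514,.161,-108,False)"
```

```text
time: 30.73
tool_pos: [0.5731, -0.3585, 0.162]
eef_rot: [3.102, -0.486, 0.004]
wrist_force: [-0.4, 0.1, -1.2]
gripper_width: 0.0211
shift cm [-1.91 -0.13  0.1 ] turn [ 0.001 -0.003  0.003] | t 30.7 tcp [ 0.5731 -0.3585  0.162 ] yaw -107.8 j6 1.22 w 0.0211 F [-0.4  0.1 -1.2]
```

```bash

python3 -m crank '[[[-0.4,-0.1,0.05,0,0,0,1.8],[-0.8,-0.1,0.05,0,0,0,1.8],[-1.2,-0.1,0.05,0,0,0,1.8],[-1.6,-0.1,0.05,0,0,0,1.8],[-1.88,-0.1,0.05,0,0,0,1.8],[-1.88,-0.1,0.05,0,0,0,1.8],[-1.88,-0.1,-0.3,0,0,0,1.8],[-1.88,-0.1,-0.7,0,0,0,1.8],[-1.88,-0.1,-1.2,0,0,0,1.8],[-1.88,-0.1,-1.8,0,0,0,1.8],[-1.88,-0.1,-2.5,0,0,0,1.8],[-1.88,-0.1,-3.2,0,0,0,1.8]]]'
python3 -m crank '[[[0,0,-0.8,0,0,0,1.8],[0,0,-1.8,0,0,0,1.8],[0,0,-3,0,0,0,1.8],[0,0,-4.4,0,0,0,1.8],[0,0,-5.8,0,0,0,1.8],[0,0,-7.4,0,0,0,1.8],[0,0,-9,0,0,0,1.8],[0,0,-10.6,0,0,0,1.8],[0,0,-12.2,0,0,0,1.8],[0,0,-13.6,0,0,0,1.8],[0,0,-14.8,0,0,0,1.8],[0,0,-15.2,0,0,0,1.8]]]'
python3 - <<'E'
from hang import *
hang('s8'); shot('top','t7'); c=dish('t7')
hd=np.radians(175);H=np.array([np.cos(hd),np.sin(hd)])
to(*(c+[0,-.047]-.0095*H),.345,-95,False)
E
```

```text
time: 31.73
tool_pos: [0.5548, -0.3514, 0.1931]
eef_rot: [3.104, -0.487, -0.0]
wrist_force: [-0.4, 0.8, -3.3]
gripper_width: 0.021
time: 32.73
tool_pos: [0.5553, -0.3518, 0.3477]
eef_rot: [3.101, -0.487, 0.006]
wrist_force: [-0.8, -0.9, -3.0]
gripper_width: 0.0213
cake px 530 [[-0.032, -0.024, -0.171], [0.006, 0.001, -0.148], [0.021, 0.029, -0.144]]
dish 525 [ 0.5163 -0.0067] [ 0.5162 -0.0067  0.1078]
shift cm [-11.88 -27.38   0.04] turn [ 0.001 -0.002 -0.224] | t 32.8 tcp [ 0.555  -0.3516  0.3459] yaw -107.8 j6 1.21 w 0.0211 F [-0.2 -0.5 -3.3]
```

```bash

python3 -m crank '[[[-0.2,-0.5,0,0,0,0,1.8],[-0.7,-1.5,0,0,0,0,1.8],[-1.3,-3,0,0,0,0,1.8],[-2.2,-5,0,0,0,0,1.8],[-3.1,-7,0,0,0,0,1.8],[-4,-9,0,0,0,0,1.8],[-4.9,-11,0,0,0,0,1.8],[-5.8,-13,0,0,0,0,1.8],[-6.7,-15,0,0,0,0,1.8],[-7.6,-17,0,0,0,0,1.8],[-8.5,-19,0,0,0,0,1.8],[-9.4,-21,0,0,0,0,1.8]]]'
python3 -m crank '[[[-0.9,-2,0,0,0,0,1.8],[-1.7,-4,0,0,0,0,1.8],[-2.2,-5.3,0,0,0,0,1.8],[-2.5,-5.9,0,0,0,0,1.8],[-2.54,-6.14,0,0,0,0,1.8],[-2.54,-6.14,0,0,0,0,1.8],[-2.54,-6.14,0,0,0,0,1.8],[-2.54,-6.14,0,0,0,0,1.8],[-2.54,-6.14,0,0,0,0,1.8]]]'
python3 - <<'E'
from hang import *
to(.5253,-.0566,.184,-108,False); hang('s9')
E
```

```text
time: 33.83
tool_pos: [0.5282, -0.1197, 0.3441]
eef_rot: [-3.103, 0.485, 0.002]
wrist_force: [0.1, 0.6, -2.9]
gripper_width: 0.0214
time: 34.58
tool_pos: [0.5243, -0.0572, 0.3443]
eef_rot: [3.103, -0.489, -0.0]
wrist_force: [0.7, 0.4, -2.9]
gripper_width: 0.0214
shift cm [ 0.08 -0.09 16.03] turn [0.    0.    0.002] | t 34.6 tcp [ 0.5243 -0.0572  0.3443] yaw -107.9 j6 1.64 w 0.0214 F [ 0.7  0.4 -2.9]
cake px 393 [[-0.032, -0.02, -0.174], [0.005, 0.003, -0.149], [0.021, 0.033, -0.142]]
```

```bash

python3 -m crank '[[[0,0,2,0,0,0,1.8],[0,0,4.5,0,0,0,1.8],[0,0,7,0,0,0,1.8],[0,0,9.5,0,0,0,1.8],[0,0,11.5,0,0,0,1.8],[0,0,13,0,0,0,1.8],[0,0,14.2,0,0,0,1.8],[0,0,15,0,0,0,1.8],[0,0,15.4,0,0,0,1.8],[0,0,15.6,0,0,0,1.8],[0,0,15.8,0,0,0,1.8],[0,0,16,0,0,0,1.8]]]'
python3 -m crank '[[[0,0,0.2,0,0,0,1.8],[0,0,0.4,0,0,0,1.8],[0,0,0.7,0,0,0,1.8],[0,0,1.1,0,0,0,1.8],[0,0,1.5,0,0,0,1.8],[0,0,1.7,0,0,0,1.8],[0,0,1.7,0,0,0,1.8],[0,0,1.7,0,0,0,1.8]]]'
python3 -m crank '[[[0.3,0,0,0,0,0,1.8],[0.7,0,0,0,0,0,1.8],[1.1,0,0,0,0,0,1.8],[1.5,0,0,0,0,0,1.8],[1.9,0,0,0,0,0,1.8],[2.3,0,0,0,0,0,1.8],[2.7,0,0,0,0,0,1.8],[2.7,0,-1,0,0,0,1.8],[2.7,0,-4,0,0,0,1.8],[2.7,0,-8,0,0,0,1.8],[2.7,0,-11,0,0,0,1.8],[2.7,0,-12,0,0,0,1.8]]]'
python3 -m crank '[[[0,0,0,0,0,0,1.8],[0,0,0,0,0,0,1.8],[0,0,0,0,0,0,1.8],[0,0,0,0,0,0,1.8]]]'
python3 - <<'E'
from h import *
to(.6952-.07,-.0306-.0061,.29,-85,False)
shot('scene','s10');p=np.load('pics/s10.npz')['p']
cv2.imwrite('pics/c7.png',cv2.resize(p[110:290,110:350],None,fx=3,fy=3,interpolation=cv2.INTER_CUBIC)[:,:,::-1])
E
```

```text
time: 35.63
tool_pos: [0.5248, -0.0567, 0.1851]
eef_rot: [3.103, -0.487, 0.003]
wrist_force: [-0.0, -0.1, -2.8]
gripper_width: 0.0213
time: 36.3
tool_pos: [0.5241, -0.0565, 0.1673]
eef_rot: [3.104, -0.487, -0.001]
wrist_force: [-0.4, -1.1, -1.2]
gripper_width: 0.021
time: 37.3
tool_pos: [0.5522, -0.0652, 0.2937]
eef_rot: [3.103, -0.487, 0.016]
wrist_force: [1.2, -1.0, -0.8]
gripper_width: 0.0215
time: 37.63
tool_pos: [0.5487, -0.0644, 0.2851]
eef_rot: [-3.103, 0.487, 0.007]
wrist_force: [0.4, -0.2, -1.9]
gripper_width: 0.0212
shift cm [ 6.43 -4.98 -0.52] turn [-0.001  0.005 -0.398] | t 37.6 tcp [ 0.5487 -0.0644  0.2851] yaw -107.8 j6 1.64 w 0.0212 F [ 0.4 -0.2 -1.9]
```

View pics/c7.png

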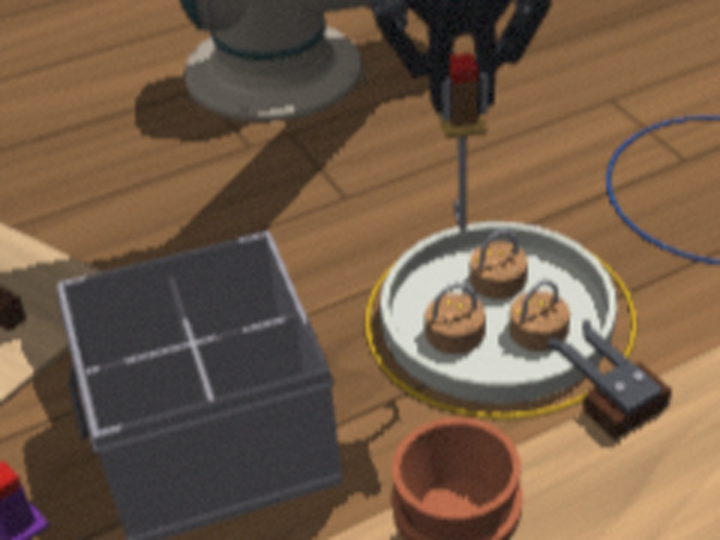

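All three cakes stand upright in the dish at crop (500,265), (455,318) and (540,318); the tin is empty. Next I hang the rod back.

```bash

python3 -m crank '[[[2,-1.5,0,0,0,-0.1,1.8],[4.2,-3.2,0,0,0,-0.2,1.8],[6.4,-5,0,0,0,-0.3,1.8],[6.4,-5,0,0,0,-0.4,1.8],[6.4,-5,3,0,0,-0.4,1.8],[6.4,-5,6,0,0,-0.4,1.8],[6.4,-5,9,0,0,-0.4,1.8],[6.4,-5,11,0,0,-0.4,1.8],[6.4,-5,11.3,0,0,-0.4,1.8],[6.4,-5,11.3,0,0,-0.4,1.8],[6.4,-5,11.3,0,0,-0.4,1.8]]]'
python3 -c "
from h import *
to(.6954,-.0306,.172,-85,False)"
```

```text
time: 38.6
tool_pos: [0.6267, -0.0368, 0.175]
eef_rot: [3.138, 0.139, 0.001]
wrist_force: [0.7, 0.3, -1.0]
gripper_width: 0.0212
shift cm [ 6.9  -0.01  0.3 ] turn [ 0.    -0.001  0.001] | t 38.6 tcp [ 0.6267 -0.0368  0.175 ] yaw -84.9 j6 1.31 w 0.0212 F [ 0.7  0.3 -1. ]
```

```bash

python3 -m crank '[[[1,0,0.2,0,0,0,1.8],[2.2,0,0.2,0,0,0,1.8],[3.5,0,0.2,0,0,0,1.8],[4.8,0,0.2,0,0,0,1.8],[6,0,0.2,0,0,0,1.8],[6.7,0,0.2,0,0,0,1.8],[6.9,0,0.2,0,0,0,1.8],[6.9,0,0.2,0,0,0,1.8],[6.9,0,0.2,0,0,0,1.8]]]'
python3 -c "
from h import *
to(.6954,-.0306,.139,-85,False)"
```

```text
time: 39.35
tool_pos: [0.6947, -0.0306, 0.1728]
eef_rot: [3.138, 0.14, -0.0]
wrist_force: [0.2, -0.3, -0.9]
gripper_width: 0.0213
shift cm [0.07 0.   3.38] turn [0.    0.    0.002] | t 39.4 tcp [ 0.6947 -0.0306  0.1728] yaw -84.9 j6 1.34 w 0.0213 F [ 0.2 -0.3 -0.9]
```

```bash

python3 -m crank '[[[0.05,0,1,0,0,0,1.8],[0.05,0,2,0,0,0,1.8],[0.05,0,2.7,0,0,0,1.8],[0.05,0,3.1,0,0,0,1.8],[0.05,0,3.3,0,0,0,1.8],[0.05,0,3.4,0,0,0,1.8],[0.05,0,3.4,0,0,0,1.8],[0.05,0,3.4,0,0,0,1.8]]]'
python3 -m crank '[[[0,0,0,0,0,0,2.4],[0,0,0,0,0,0,2.8],[0,0,0,0,0,0,3.4],[0,0,0,0,0,0,4.5],[0,0,0,0,0,0,5.5],[0,0,0,0,0,0,5.5],[0,0,-1,0,0,0,5.5],[0,0,-4,0,0,0,5.5],[0,0,-8,0,0,0,5.5],[0,0,-11,0,0,0,5.5],[0,0,-12,0,0,0,5.5]]]'
python3 -m crank '[[[0,0,0,0,0,0,5.5],[0,0,0,0,0,0,5.5],[0,0,0,0,0,0,5.5],[0,0,0,0,0,0,5.5]]]'
python3 - <<'E'
from dish import *
shot('wrist','w4');C=cloud('wrist','w4');Z=C[...,2]
near=(np.hypot(C[...,0]-.69,C[...,1]+.03)<.05)
q=C[near&(Z>.178)&(Z<.192)]; print('captop',len(q),q[:,2].mean(),cv2.minAreaRect(q[:,:2].astype(np.float32)))
shot('top','t8'); c=dish('t8')
to(.47,.30,.30,-90); 
C=cloud('top','t8');Z=C[...,2];h=cv2.cvtColor(np.load('pics/t8.npz')['p'],cv2.COLOR_RGB2HSV)
for d in((.039,.0225),(-.041,.0265),(0,-.047)):
    q=C[(Z>.022)&(Z<.045)&(h[...,1]>90)&(np.hypot(*(C[...,:2]-c-d).transpose(2,0,1))<.037)];print(len(q),cv2.minEnclosingCircle(q[:,:2].astype(np.float32)))
p=np.load('pics/t8.npz')['p'];cv2.imwrite('pics/c8.png',cv2.resize(p[150:310,120:340],None,fx=3,fy=3)[:,:,::-1])
E
```

```text
time: 40.02
tool_pos: [0.695, -0.0306, 0.1391]
eef_rot: [3.138, 0.139, -0.0]
wrist_force: [-2.3, 0.2, 3.2]
gripper_width: 0.021
time: 40.93
tool_pos: [0.6978, -0.0309, 0.2657]
eef_rot: [3.136, 0.139, 0.017]
wrist_force: [0.9, -0.3, 1.0]
gripper_width: 0.055
time: 41.27
tool_pos: [0.6943, -0.0304, 0.256]
eef_rot: [-3.138, -0.139, 0.007]
wrist_force: [-0.1, -0.7, -0.4]
gripper_width: 0.0549
captop 1059 0.1832515499737611 ((0.6939172148704529, -0.030494026839733124), (0.022641047835350037, 0.02116314135491848), 4.756414413452148)
dish 277 [ 0.5123 -0.0066] [ 0.5128 -0.0074  0.1082]
shift cm [-19.46 -34.91  -4.26] turn [-0.001  0.004  0.089] | t 41.4 tcp [ 0.6946 -0.0305  0.2564] yaw -84.9 j6 1.34 w 0.0548 F [-0.8  0.6 -0.5]
44 ((0.5654590725898743, 0.01278289407491684), 0.022158779203891754)
0 ((0.0, 0.0), 0.0)
40 ((0.5115486979484558, -0.06870527565479279), 0.02209276333451271)
```

View pics/c8.png

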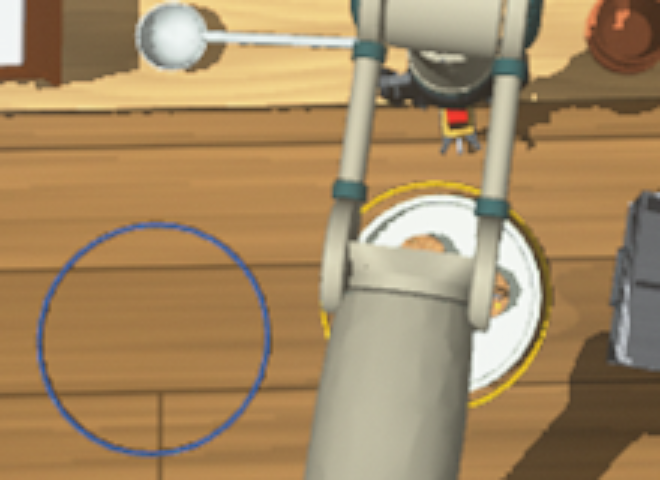

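The rod hangs at its old place (cap (457,118) in the crop, the same as before within 1 mm). The arm hides most of the dish, so I move to its leading (+y) rim and measure again.

```bash
python3 -c "
from h import *
to(.5013,.1012,.16,-82,False)"
```

```text
shift cm [-18.05 -14.82   9.72] turn [-0.001  0.004 -0.051] | t 41.4 tcp [ 0.6946 -0.0305  0.2564] yaw -84.9 j6 1.34 w 0.0548 F [-0.8  0.6 -0.5]
```

```bash
python3 -m crank '[[[-2,-2,0,0,0,0,5],[-4.5,-4,0,0,0,0,4],[-7,-6,0,0,0,0,3],[-9.5,-8,0,0,0,0,3],[-12,-10,0,0,0,-0.05,3],[-14.5,-12,0,0,0,-0.05,3],[-16.5,-14,0,0,0,-0.05,3],[-18,-14.8,2,0,0,-0.05,3],[-18,-14.8,5,0,0,-0.05,3],[-18,-14.8,7,0,0,-0.05,3],[-18,-14.8,8,0,0,-0.05,3],[-18,-14.8,8,0,0,-0.05,3]]]' 30
python3 -m crank '[[[0,0,0,0,0,0,3],[0,0,0,0,0,0,3],[0,0,0,0,0,0,3],[0,0,0,0,0,0,3]]]'
python3 - <<'E'
from dish import *
from scipy.optimize import least_squares
shot('wrist','w5');C=cloud('wrist','w5');Z=C[...,2];h=cv2.cvtColor(np.load('pics/w5.npz')['p'],cv2.COLOR_RGB2HSV)
d0=np.array([.5163,-.0067]); rr=np.hypot(*(C[...,:2]-d0).transpose(2,0,1))
q=C[(Z>.028)&(Z<.038)&(rr>.09)&(rr<.13)&(h[...,1]<60)&(h[...,2]>90)][:,:2]
s=least_squares(lambda v:np.hypot(q[:,0]-v[0],q[:,1]-v[1])-.109,d0,loss='soft_l1',f_scale=.003).x; print('wrist dish',len(q),s.round(4),np.ptp(q,axis=0))
shot('scene','s11');C=cloud('scene','s11');Z=C[...,2];h=cv2.cvtColor(np.load('pics/s11.npz')['p'],cv2.COLOR_RGB2HSV);rr=np.hypot(*(C[...,:2]-d0).transpose(2,0,1))
q=C[(Z>.028)&(Z<.038)&(rr>.09)&(rr<.13)&(h[...,1]<60)&(h[...,2]>90)][:,:2]
s=least_squares(lambda v:np.hypot(q[:,0]-v[0],q[:,1]-v[1])-.109,d0,loss='soft_l1',f_scale=.003).x; print('scene dish',len(q),s.round(4),np.ptp(q,axis=0))
u=np.array([.4704,.3219])-s;u/=np.linalg.norm(u);print(u)
to(*(s+.109*u),.013,-82,False)
E
```

```text
time: 42.37
tool_pos: [0.5009, 0.1008, 0.1758]
eef_rot: [3.134, 0.218, -0.01]
wrist_force: [0.1, 0.6, -0.4]
gripper_width: 0.03
time: 42.7
tool_pos: [0.5039, 0.1008, 0.1796]
eef_rot: [3.134, 0.217, 0.004]
wrist_force: [-0.3, -0.4, -0.0]
gripper_width: 0.0302
wrist dish 6175 [ 0.5125 -0.0061] [0.2178801  0.22574727]
scene dish 503 [ 0.5146 -0.0075] [0.22445839 0.22573303]
[-0.13288635  0.99113128]
shift cm [-0.37 -0.02 16.62] turn [ 0.    -0.002 -0.001] | t 42.8 tcp [0.5035 0.1008 0.1792] yaw -82.1 j6 1.49 w 0.0301 F [-0.9  0.4  0. ]
```

View pics/w5.png

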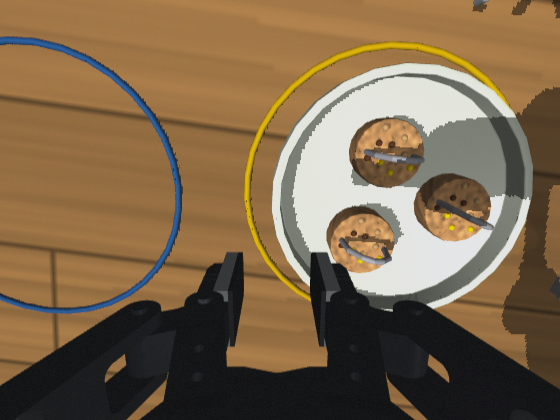

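The wrist view shows the dish with three upright cakes, (387,152), (453,208) and (362,240), and the fingers either side of where its left rim should be. The rim sits low right in the yellow ring, so I check for a knock with an unbiased fit.

```bash
python3 - <<'E'
from dish import *
from scipy.optimize import least_squares
for n,f in(('wrist','w5'),('scene','s11')):
    C=cloud(n,f);Z=C[...,2];h=cv2.cvtColor(np.load('pics/%s.npz'%f)['p'],cv2.COLOR_RGB2HSV)
    m=(Z>.029)&(Z<.038)&(np.hypot(C[...,0]-.515,C[...,1]+.01)<.19)&(h[...,1]<60)&(h[...,2]>120);q=C[m][:,:2]
    s=least_squares(lambda v:np.hypot(q[:,0]-v[0],q[:,1]-v[1])-v[2],[.515,-.02,.109],loss='soft_l1',f_scale=.003).x
    e=np.hypot(q[:,0]-s[0],q[:,1]-s[1])-s[2]
    print(n,len(q),s.round(4),(abs(e)<.006).mean())
E
```

```text
wrist 5728 [ 0.5131 -0.0063  0.1082] 0.9963337988826816
scene 412 [ 0.5139 -0.0075  0.1079] 0.9344660194174758
```

```bash
python3 -m crank '[[[-0.4,0,3,0,0,0,3],[-0.4,0,6,0,0,0,3],[-0.4,0,9,0,0,0,3],[-0.4,0,11,0,0,0,3],[-0.4,0,12.5,0,0,0,3],[-0.4,0,12.9,0,0,0,3],[-0.4,0,12.9,0,0,0,3],[-0.4,0,12.9,0,0,0,3],[-0.4,0,12.9,0,0,0,3]]]'
python3 - <<'E'
from dish import *
to(.4993,.1012,.013,-82,False)
shot('scene','s12');p=np.load('pics/s12.npz')['p']
cv2.imwrite('pics/c9.png',cv2.resize(p[110:260,190:410],None,fx=3.5,fy=3.5,interpolation=cv2.INTER_CUBIC)[:,:,::-1])
E
```

```text
time: 43.55
tool_pos: [0.5002, 0.1004, 0.0507]
eef_rot: [3.134, 0.218, 0.004]
wrist_force: [0.1, 0.5, -1.1]
gripper_width: 0.0302
shift cm [-0.09 -0.1   3.77] turn [ 0.    -0.003 -0.001] | t 43.5 tcp [0.5002 0.1004 0.0507] yaw -82.0 j6 1.49 w 0.0302 F [ 0.1  0.5 -1.1]
```

View pics/c9.png

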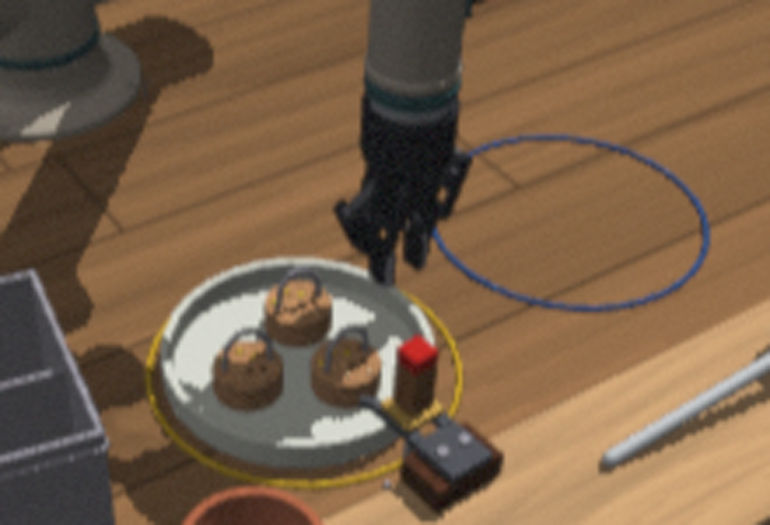

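Fingers straddle the wall, crop (385,265), and the cakes and rod are in order. Descend and grip gently.

```bash
python3 -m crank '[[[-0.1,-0.1,1.2,0,0,0,3],[-0.1,-0.1,2.4,0,0,0,3],[-0.1,-0.1,3.2,0,0,0,3],[-0.1,-0.1,3.6,0,0,0,3],[-0.1,-0.1,3.7,0,0,0,3],[-0.1,-0.1,3.7,0,0,0,2.2],[-0.1,-0.1,3.7,0,0,0,1.6],[-0.1,-0.1,3.7,0,0,0,1.2],[-0.1,-0.1,3.7,0,0,0,0.9],[-0.1,-0.1,3.7,0,0,0,0.6],[-0.1,-0.1,3.7,0,0,0,0.5],[-0.1,-0.1,3.7,0,0,0,0.5]]]' 25
python3 -m crank '[[[0,0,0,0,0,0,0.5],[0,0,0,0,0,0,0.5]]]' 40
python3 - <<'E'
from dish import *
shot('top','t9'); c=dish('t9'); o=r.get_obs(); B=np.array([.4704,.3219])
u=B-[.5135,-.0068]; print(c, tool([*u,0]))
to(*(o['tool_pos'][:2]+u),o['tool_pos'][2],-82,False)
E
```

```text
time: 44.6
tool_pos: [0.4984, 0.1004, 0.0131]
eef_rot: [3.133, 0.216, 0.002]
wrist_force: [1.0, -5.3, 3.2]
gripper_width: 0.0087
time: 44.77
tool_pos: [0.4979, 0.1007, 0.0131]
eef_rot: [3.134, 0.216, 0.0]
wrist_force: [-1.7, -5.6, 5.3]
gripper_width: 0.0079
dish 432 [ 0.5135 -0.0055] [ 0.5135 -0.0065  0.1074]
[ 0.51347886 -0.00548332] [ 2.37994435e-01 -3.31505059e+01 -1.78271381e-02]
shift cm [ 2.400e-01 -3.315e+01 -2.000e-02] turn [ 0.001 -0.    -0.002] | t 44.8 tcp [0.4979 0.1007 0.0131] yaw -82.1 j6 1.50 w 0.0078 F [-1.1 -5.7  5.7]
```

```bash
python3 -m crank '[[[0,-0.2,0,0,0,0,0.5],[0,-0.6,0,0,0,0,0.5],[0,-1.2,0,0,0,0,0.5],[0,-2,0,0,0,0,0.5],[0,-3,0,0,0,0,0.5],[0,-4,0,0,0,0,0.5],[0,-5,0,0,0,0,0.5],[0.05,-6,0,0,0,0,0.5],[0.05,-6.8,0,0,0,0,0.5],[0.05,-7.4,0,0,0,0,0.5],[0.05,-7.6,0,0,0,0,0.5],[0.05,-7.6,0,0,0,0,0.5]]]'
python3 - <<'E'
from dish import *
o=r.get_obs();print(o['wrist_force'].round(1),o['wrist_torque'].round(2));to(.4979-.0431,.1007+.3287,.0131,-82,False)
C=None
shot('top','t10');dish('t10')
E
```

```text
time: 45.82
tool_pos: [0.4887, 0.1761, 0.0131]
eef_rot: [3.132, 0.221, 0.003]
wrist_force: [0.4, -5.3, 4.4]
gripper_width: 0.0071
[ 0.4 -5.3  4.4] [-0.83 -0.24 -0.07]
shift cm [  0.2  -25.55  -0.05] turn [ 0.002 -0.002  0.001] | t 45.8 tcp [0.4887 0.1761 0.0131] yaw -81.9 j6 1.64 w 0.0071 F [ 0.4 -5.3  4.4]
dish 461 [0.5119 0.0708] [0.5119 0.0703 0.1075]
```

```bash
python3 -m crank '[[[0,-0.3,0,0,0,0,0.5],[0,-1,0,0,0,0,0.5],[0,-2,0,0,0,0,0.5],[0,-3.1,0,0,0,0,0.5],[0.05,-4.2,0,0,0,0,0.5],[0.05,-5.3,0,0,0,0,0.5],[0.05,-6.4,0,0,0,0,0.5],[0.05,-7.5,0,0,0,0,0.5],[0.1,-8.6,0,0,0,0,0.5],[0.1,-9.7,0,0,0,0,0.5],[0.1,-10.8,0,0,0,0,0.5],[0.1,-11.9,0,0,0,0,0.5]]]'
python3 -m crank '[[[0,-1.1,0,0,0,0,0.5],[0,-2.2,0,0,0,0,0.5],[0.05,-3.3,0,0,0,0,0.5],[0.05,-4.4,0,0,0,0,0.5],[0.05,-5.5,0,0,0,0,0.5],[0.05,-6.6,0,0,0,0,0.5],[0.05,-7.7,0,0,0,0,0.5],[0.05,-8.7,0,0,0,0,0.5],[0.05,-9.4,0,0,0,0,0.5],[0.05,-9.8,0,0,0,0,0.5],[0.05,-10,0,0,0,0,0.5],[0.05,-10,0,0,0,0,0.5]]]'
python3 - <<'E'
from dish import *
from scipy.optimize import least_squares
shot('top','t11');dish('t11')
shot('wrist','w6');C=cloud('wrist','w6');Z=C[...,2];h=cv2.cvtColor(np.load('pics/w6.npz')['p'],cv2.COLOR_RGB2HSV)
q=C[(Z>.029)&(Z<.038)&(np.hypot(C[...,0]-.48,C[...,1]-.3)<.16)&(h[...,1]<60)&(h[...,2]>120)][:,:2]
s=least_squares(lambda v:np.hypot(q[:,0]-v[0],q[:,1]-v[1])-v[2],[.48,.29,.109],loss='soft_l1',f_scale=.003).x; print('wrist dish',s.round(4))
b=C[(h[...,0]>=105)&(h[...,0]<=130)&(h[...,1]>90)&(Z<.012)&(np.hypot(C[...,0]-.47,C[...,1]-.32)<.17)][:,:2]
sb=least_squares(lambda v:np.hypot(b[:,0]-v[0],b[:,1]-v[1])-.13,[.47,.32],loss='soft_l1',f_scale=.003).x; print('ring',len(b),sb.round(4), 'top-derived .4704 .3219')
print(tool([*(sb-s[:2]),0]).round(2)); to(.45,.43,.0131,-82,False)
E

```

```text
time: 46.87
tool_pos: [0.4727, 0.2929, 0.0131]
eef_rot: [3.13, 0.221, 0.001]
wrist_force: [1.5, -9.2, 5.2]
gripper_width: 0.0071
time: 47.87
tool_pos: [0.459, 0.3917, 0.0131]
eef_rot: [3.13, 0.221, -0.0]
wrist_force: [1.4, -8.5, 7.2]
gripper_width: 0.0074
dish 484 [0.482  0.2856] [0.482  0.2855 0.108 ]
wrist dish [0.4822 0.2904 0.1056]
ring 4836 [0.471  0.3209] top-derived .4704 .3219
[-0.68 -3.18 -0.01]
shift cm [-0.36 -3.92 -0.01] turn [0.003 0.    0.001] | t 48.0 tcp [0.459  0.3917 0.0131] yaw -81.9 j6 2.03 w 0.0073 F [ 1.4 -7.6  6.7]
```

View pics/t11.png

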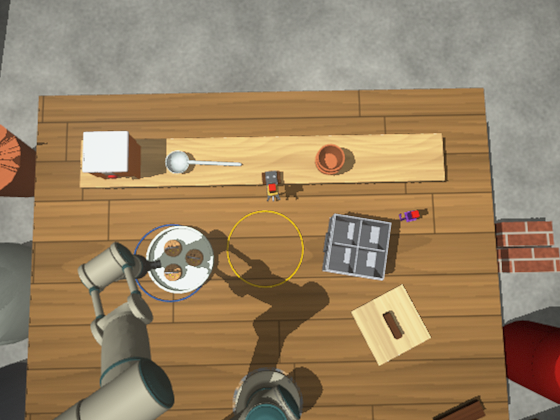

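The top view shows the dish with three cakes nearly in the blue ring at (180,261); rod, pots and ladle in place. The cover lies at (391,325). Finishing the slide.

```bash
python3 -m crank '[[[-0.05,-0.3,0,0,0,0,0.5],[-0.15,-0.9,0,0,0,0,0.5],[-0.25,-1.6,0,0,0,0,0.5],[-0.4,-2.4,0,0,0,0,0.5],[-0.5,-3.1,0,0,0,0,0.5],[-0.6,-3.6,0,0,0,0,0.5],[-0.64,-3.75,0,0,0,0,0.5],[-0.64,-3.75,0,0,0,0,0.5],[-0.64,-3.75,0,0,0,0,0.5]]]'
python3 - <<'E'
from dish import *
shot('top','t12');c=dish('t12'); print(tool([.4704-c[0],.3219-c[1],0]).round(2))
E
```

```text
time: 48.72
tool_pos: [0.4481, 0.4284, 0.0131]
eef_rot: [3.131, 0.221, 0.002]
wrist_force: [2.2, -7.3, 5.7]
gripper_width: 0.0074
dish 482 [0.4717 0.3224] [0.4717 0.3224 0.1081]
[-0.14  0.04 -0.  ]
```

```bash
python3 -m crank '[[[0,0,0,0,0,0,1.2],[0,0,0,0,0,0,2],[0,0,0,0,0,0,2.8],[0,0,0,0,0,0,2.8],[0,0,0,0,0,0,2.8],[0,0,-1,0,0,0,2.8],[0,0,-3,0,0,0,2.8],[0,0,-6,0,0,0,2.8],[0,0,-10,0,0,0,2.8],[0,0,-14,0,0,0,2.8],[0,0,-18,0,0,0,2.8],[0,0,-20,0,0,0,2.8]]]'
python3 - <<'E'
from dish import *
shot('top','t13');dish('t13')
C=cloud('top','t13');Z=C[...,2]
m=(Z>.028)&(Z<.052)&(np.hypot(C[...,0]-.3,C[...,1]+.38)<.1)
q=C[m]; print('handle',len(q),np.median(q,0),cv2.minAreaRect(q[:,:2].astype(np.float32)))
b=C[(Z>.004)&(Z<.02)&(np.hypot(C[...,0]-.29,C[...,1]+.39)<.15)&(cv2.cvtColor(np.load('pics/t13.npz')['p'],cv2.COLOR_RGB2HSV)[...,2]>150)]; print(cv2.minAreaRect(b[:,:2].astype(np.float32)))
to(.28,-.38,.2,-60)
E
```

```text
time: 49.77
tool_pos: [0.449, 0.4313, 0.2191]
eef_rot: [-3.129, -0.218, -0.012]
wrist_force: [0.3, 0.8, -0.0]
gripper_width: 0.0279
dish 510 [0.4716 0.3226] [0.4716 0.3226 0.108 ]
handle 194 [ 0.25264372 -0.41599442  0.03943751] ((0.2531297504901886, -0.4176121950149536), (0.08138026297092438, 0.025300689041614532), 27.029748916625977)
((0.2802157402038574, -0.393327921628952), (0.27920034527778625, 0.2872045338153839), 7.710052490234375)
shift cm [-28.15  78.1    1.26] turn [-0.005 -0.014 -0.385] | t 49.8 tcp [0.4503 0.4323 0.2219] yaw -82.0 j6 2.09 w 0.0278 F [0.7 1.1 1.8]
```

```bash
python3 -m crank '[[[0,0,0,0,0,0,5],[0,0,0,0,0,0,6],[0,0,0,0,0,0,7]]]'
python3 -c "
from h import *
to(.253,-.4176,.2,-63)"
```

```text
time: 50.07
tool_pos: [0.4465, 0.4292, 0.211]
eef_rot: [3.132, 0.218, -0.004]
wrist_force: [-1.3, 0.3, -0.6]
gripper_width: 0.0629
shift cm [-30.88  81.19   1.32] turn [ 0.001  0.003 -0.332] | t 50.1 tcp [0.4465 0.4292 0.211 ] yaw -82.0 j6 2.09 w 0.0629 F [-1.3  0.3 -0.6]
```

```bash
python3 -m crank '[[[-0.5,2,0,0,0,0,7],[-1.5,5,0,0,0,0,7],[-2.6,8.4,0,0,0,0,7],[-3.8,11.8,0,0,0,0,7],[-5,15.2,0,0,0,0,7],[-6.3,18.6,0,0,0,0,7],[-7.6,22,0,0,0,0,7],[-8.9,25.4,0,0,0,0,7],[-10.2,28.8,0,0,0,0,7],[-11.5,32.2,0,0,0,0,7],[-12.8,35.6,0,0,0,0,7],[-14.1,39,0,0,0,0,7]]]'
python3 -m crank '[[[-1.3,3.4,0,0,0,-0.03,7],[-2.6,6.8,0,0,0,-0.06,7],[-3.9,10.2,0,0,0,-0.1,7],[-5.2,13.6,0,0,0,-0.14,7],[-6.5,17,0,0,0,-0.18,7],[-7.8,20.4,0,0,0,-0.22,7],[-9.1,23.8,0,0,0,-0.26,7],[-10.4,27.2,0,0,0,-0.3,7],[-11.7,30.6,0,0,0,-0.33,7],[-13,34,0,0,0,-0.33,7],[-14.3,37.4,0,0,0,-0.33,7],[-15.6,40,0,0,0,-0.33,7]]]'
python3 -m crank '[[[-1.2,2.2,0,0,0,0,7],[-1.2,2.2,0,0,0,0,7],[-1.2,2.2,0,0,0,0,7],[-1.2,2.2,0,0,0,0,7],[-1.2,2.2,0,0,0,0,7],[-1.2,2.2,0,0,0,0,7]]]'
python3 - <<'E'
from h import *
shot('wrist','w7'); C=cloud('wrist','w7'); Z=C[...,2]
q=C[(Z>.030)&(Z<.05)&(np.hypot(C[...,0]-.253,C[...,1]+.418)<.08)]; print('handle',len(q),np.median(q[:,2]),cv2.minAreaRect(q[:,:2].astype(np.float32)))
q=C[(Z>.003)&(Z<.0145)&(np.hypot(C[...,0]-.253,C[...,1]+.418)<.15)&(cv2.cvtColor(np.load('pics/w7.npz')['p'],cv2.COLOR_RGB2HSV)[...,2]>150)];print(len(q),np.median(q[:,2]))
to(.253,-.4176,.019,-63)
E
```

```text
time: 51.07
tool_pos: [0.3599, 0.0229, 0.211]
eef_rot: [-3.133, -0.219, 0.005]
wrist_force: [0.8, 0.3, -0.1]
gripper_width: 0.0702
time: 52.07
tool_pos: [0.2615, -0.3956, 0.2107]
eef_rot: [-3.054, -0.727, 0.001]
wrist_force: [1.0, -0.3, -0.4]
gripper_width: 0.0699
time: 52.57
tool_pos: [0.262, -0.4172, 0.2122]
eef_rot: [-3.054, -0.731, 0.0]
wrist_force: [-0.3, 0.4, -0.0]
gripper_width: 0.0697
handle 2321 0.03848982422177419 ((0.2485213279724121, -0.41858264803886414), (0.08858590573072433, 0.023830054327845573), 26.137733459472656)
21465 0.0067435144693482885
shift cm [-0.82 -0.39 19.35] turn [-0.    -0.    -0.001] | t 52.6 tcp [ 0.2621 -0.4175  0.2125] yaw -63.1 j6 -0.05 w 0.0699 F [0.1 0.1 0.3]
```

```bash
python3 -c "
from h import *
to(.249,-.4188,.016,-63.9)"
python3 -m crank '[[[-1.2,-0.5,3,0,0,0.014,7],[-1.22,-0.6,7,0,0,0.014,7],[-1.22,-0.6,11,0,0,0.014,7],[-1.22,-0.6,14,0,0,0.014,7],[-1.22,-0.6,16.5,0,0,0.014,7],[-1.22,-0.6,18,0,0,0.014,7],[-1.22,-0.6,19,0,0,0.014,7],[-1.22,-0.6,19.5,0,0,0.014,7],[-1.22,-0.6,19.65,0,0,0.014,7],[-1.22,-0.6,19.65,0,0,0.014,7]]]' 50
python3 -c "
from h import *
to(.249,-.4188,.016,-63.9)"
```

```text
shift cm [-1.23 -0.46 19.65] turn [-0.    -0.     0.014] | t 52.6 tcp [ 0.2621 -0.4175  0.2125] yaw -63.1 j6 -0.05 w 0.0699 F [0.1 0.1 0.3]
time: 53.45
tool_pos: [0.2486, -0.4188, 0.0163]
eef_rot: [3.06, 0.709, 0.0]
wrist_force: [-0.6, 0.8, -0.6]
gripper_width: 0.0703
shift cm [0.04 0.02 0.03] turn [ 0.  0. -0.] | t 53.5 tcp [ 0.2486 -0.4188  0.0163] yaw -63.9 j6 -0.06 w 0.0703 F [-0.6  0.8 -0.6]
```

```bash

python3 -m crank '[[[0,0,0,0,0,0,2],[0,0,0,0,0,0,2],[0,0,0,0,0,0,1.8],[0,0,0,0,0,0,1.8],[0,0,0,0,0,0,1.8],[0,0,0,0,0,0,1.8],[0,0,0,0,0,0,1.8],[0,0,0,0,0,0,1.8]]]' 50
python3 -m crank '[[[0,0,-0.5,0,0,0,1.8],[0,0,-2,0,0,0,1.8],[0,0,-4,0,0,0,1.8],[0,0,-7,0,0,0,1.8],[0,0,-10,0,0,0,1.8],[0,0,-13,0,0,0,1.8],[0,0,-16,0,0,0,1.8],[0,0,-19,0,0,0,1.8],[0,0,-21,0,0,0,1.8],[0,0,-22,0,0,0,1.8],[0,0,-22,0,0,0,1.8],[0,0,-22,0,0,0,1.8]]]'
python3 -c "
from h import *
to(.509,-.2983,.2,-10.4)"
```

```text
time: 54.12
tool_pos: [0.2485, -0.4193, 0.0168]
eef_rot: [3.059, 0.708, 0.0]
wrist_force: [-0.8, 1.0, 7.1]
gripper_width: 0.0231
time: 55.12
tool_pos: [0.248, -0.4182, 0.2352]
eef_rot: [-3.059, -0.708, 0.0]
wrist_force: [-0.4, 1.0, -3.5]
gripper_width: 0.0229
shift cm [28.71  0.7   3.52] turn [-0.001 -0.001 -0.935] | t 55.1 tcp [ 0.248  -0.4182  0.2352] yaw -63.9 j6 -0.06 w 0.0229 F [-0.4  1.  -3.5]
```

```bash

python3 -m crank '[[[2,0,0,0,0,-0.1,1.8],[5,0.1,0,0,0,-0.2,1.8],[8,0.2,0,0,0,-0.3,1.8],[11,0.3,0,0,0,-0.42,1.8],[14,0.4,0,0,0,-0.54,1.8],[17,0.5,0,0,0,-0.66,1.8],[20,0.6,0,0,0,-0.78,1.8],[23,0.7,0,0,0,-0.88,1.8],[25.5,0.7,0,0,0,-0.935,1.8],[27.6,0.7,0,0,0,-0.935,1.8],[28.6,0.7,0,0,0,-0.935,1.8],[28.7,0.7,0,0,0,-0.935,1.8]]]'
python3 -m crank '[[[0,0,1,0,0,0,1.8],[0,0,2.5,0,0,0,1.8],[0,0,4,0,0,0,1.8],[0,0,5,0,0,0,1.8],[0,0,5,0,0,0,1.8],[0,0,5,0,0,0,1.8],[0,0,5,0,0,0,1.8]]]'
python3 - <<'E'
from h import *
to(.509,-.2983,.156,-10.4)
shot('top','t14'); C=cloud('top','t14'); Z=C[...,2]; o=r.get_obs(); zt=o['tool_pos'][2]-.0156+.008
h=cv2.cvtColor(np.load('pics/t14.npz')['p'],cv2.COLOR_RGB2HSV)
q=C[(abs(Z-zt)<.006)&(np.hypot(C[...,0]-.508,C[...,1]+.298)<.15)&(h[...,1]>40)]; print(len(q),np.median(q[:,2]),zt,cv2.minAreaRect(q[:,:2].astype(np.float32)))
shot('wrist','w8');C=cloud('wrist','w8'); Z=C[...,2];h=cv2.cvtColor(np.load('pics/w8.npz')['p'],cv2.COLOR_RGB2HSV)
q=C[(abs(Z-zt)<.006)&(np.hypot(C[...,0]-.508,C[...,1]+.298)<.15)&(h[...,1]>40)&(h[...,2]>60)]; print(len(q),np.median(q[:,2]),cv2.minAreaRect(q[:,:2].astype(np.float32)))
A=np.c_[q[:,:2]-q[:,:2].mean(0),np.ones(len(q))]; print('tilt',np.linalg.lstsq(A,q[:,2],rcond=None)[0])
p=np.load('pics/t14.npz')['p']; cv2.imwrite('pics/c10.png',cv2.resize(p[190:310,300:430],None,fx=5,fy=5)[:,:,::-1])
E
```

```text
time: 56.12
tool_pos: [0.5099, -0.2975, 0.2334]
eef_rot: [-2.408, -2.011, 0.001]
wrist_force: [-0.2, -1.2, -2.4]
gripper_width: 0.0232
time: 56.7
tool_pos: [0.509, -0.2997, 0.1866]
eef_rot: [2.413, 2.01, -0.0]
wrist_force: [0.3, 0.3, -2.1]
gripper_width: 0.0232
shift cm [ 0.14 -0.03  3.06] turn [ 0.001  0.001 -0.   ] | t 56.7 tcp [ 0.509  -0.2997  0.1866] yaw -10.4 j6 -0.47 w 0.0232 F [ 0.3  0.3 -2.1]
2346 0.17816848772958796 0.17931937833928657 ((0.5103543400764465, -0.30093955993652344), (0.19941261410713196, 0.19982492923736572), 79.80394744873047)
112567 0.17685960907981915 ((0.5103994011878967, -0.29769739508628845), (0.19401347637176514, 0.20103523135185242), 79.60086059570312)
tilt [ 0.00082481 -0.00148678  0.1768557 ]
```

```bash

python3 -m crank '[[[0.1,-0.12,0.3,0,0,0,1.8],[0.2,-0.24,1,0,0,0,1.8],[0.2,-0.24,1.7,0,0,0,1.8],[0.2,-0.24,2.3,0,0,0,1.8],[0.2,-0.24,2.7,0,0,0,1.8],[0.2,-0.24,2.9,0,0,0,1.8],[0.2,-0.24,3,0,0,0,1.8],[0.2,-0.24,3.08,0,0,0,1.8],[0.2,-0.24,3.12,0,0,0,1.8],[0.2,-0.24,3.12,0,0,0,1.8]]]'
python3 -m crank '[[[0,0,0,0,0,0,3],[0,0,0,0,0,0,4.5],[0,0,0,0,0,0,6],[0,0,0,0,0,0,7],[0,0,0,0,0,0,7],[0,0,-1,0,0,0,7],[0,0,-4,0,0,0,7],[0,0,-8,0,0,0,7],[0,0,-12,0,0,0,7],[0,0,-15,0,0,0,7],[0,0,-16,0,0,0,7]]]'
python3 -c "
from h import *
to(.25,-.50,.30,-64)"
```

```text
time: 57.63
tool_pos: [0.5067, -0.2962, 0.1568]
eef_rot: [2.413, 2.012, -0.0]
wrist_force: [-4.3, 3.1, 9.0]
gripper_width: 0.0229
time: 58.55
tool_pos: [0.509, -0.2979, 0.3215]
eef_rot: [2.405, 2.005, 0.004]
wrist_force: [0.4, -0.2, 1.1]
gripper_width: 0.0698
shift cm [-24.53 -21.86   2.06] turn [0.011 0.    0.936] | t 58.5 tcp [ 0.509  -0.2979  0.3215] yaw -10.4 j6 -0.47 w 0.0698 F [ 0.4 -0.2  1.1]
```

```bash

python3 -m crank '[[[-2.5,-2.2,0,0,0,0.1,7],[-5,-4.4,0,0,0,0.2,7],[-7.5,-6.6,0,0,0,0.3,7],[-10,-8.8,0,0,0,0.4,7],[-12.5,-11,0,0,0,0.5,7],[-15,-13.2,0,0,0,0.6,7],[-17.5,-15.4,0,0,0,0.7,7],[-20,-17.6,0,0,0,0.8,7],[-22.5,-19.8,0,0,0,0.9,7],[-24,-21.5,0,0,0,0.94,7],[-24.5,-21.9,0,0,0,0.94,7],[-24.5,-21.9,0,0,0,0.94,7]]]'
python3 - <<'E'
from dish import *
shot('top','t15');dish('t15');C=cloud('top','t15');Z=C[...,2];h=cv2.cvtColor(np.load('pics/t15.npz')['p'],cv2.COLOR_RGB2HSV)
q=C[(Z>.141)&(Z<.155)&(np.hypot(C[...,0]-.508,C[...,1]+.298)<.15)&(h[...,1]>40)]; print('board',np.median(q[:,2]),cv2.minAreaRect(q[:,:2].astype(np.float32)))
A=np.c_[q[:,:2]-q[:,:2].mean(0),np.ones(len(q))]; print('tilt',np.linalg.lstsq(A,q[:,2],rcond=None)[0].round(4))
q=C[(Z>.172)&(Z<.195)&(np.hypot(C[...,0]-.694,C[...,1]+.03)<.03)];print('cap',np.median(q,0))
Z0=cloud('top','top0')[...,2]; m=np.zeros(Z.shape,bool);m[120:180,70:245]=1;m[120:180,300:450]=1; print('plank changes',(abs(Z-Z0)[m]>.03).sum())
q=C[(h[...,1]>100)&(Z>.026)&(Z<.045)&(np.hypot(C[...,0]-.4716,C[...,1]-.3226)<.095)]; print('cakes',np.median(q[:,2]),len(q))
b=C[(h[...,0]>=105)&(h[...,0]<=130)&(h[...,1]>90)&(Z<.012)&(np.hypot(C[...,0]-.47,C[...,1]-.32)<.17)][:,:2];print('blue px',len(b))
p=np.load('pics/t15.npz')['p'];shot('scene','s15');s=np.load('pics/s15.npz')['p'];cv2.imwrite('pics/v15.png',cv2.resize(np.vstack([s,p]),None,fx=.71,fy=.71,interpolation=cv2.INTER_AREA)[:,:,::-1])
E
```

```text
time: 59.55
tool_pos: [0.2463, -0.499, 0.3143]
eef_rot: [-3.062, -0.697, 0.0]
wrist_force: [-0.3, -0.3, 0.2]
gripper_width: 0.0699
dish 516 [0.4718 0.3224] [0.4718 0.3224 0.1082]
board 0.148202440323325 ((0.5083542466163635, -0.2980838119983673), (0.2002260833978653, 0.2001975029706955), 79.68126678466797)
tilt [0.     0.001  0.1482]
cap [ 0.69249376 -0.03060255  0.18436829]
plank changes 147
cakes 0.0364226769040883 553
blue px 281
```

View pics/v15.png

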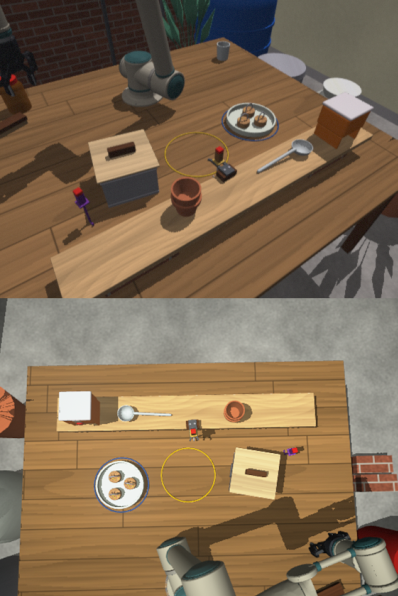

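Final view: cover square on the tin, rod in its bracket, and the dish with three upright cakes in the blue ring. The pots and ladle look untouched, but I check the 147 changed depth pixels on the plank against an early picture, then hand in.

```bash
python3 - <<'E'
from h import *
P={f:np.load('pics/%s.npz'%f)['p'].astype(int) for f in('top0','t1','t15')}; Z={f:cloud('top',f)[...,2] for f in P}
for nm,b in(('ladle',np.s_[145:178,155:250]),('pots',np.s_[140:178,308:350])):
    for f in('t1','t15'): print(nm,f,(abs(P[f]-P['top0']).max(-1)[b]>60).sum(),(abs(Z[f]-Z['top0'])[b]>.03).sum())
print(r.sign_off())
E
```

```text
ladle t1 0 23
ladle t15 0 21
pots t1 0 9
pots t15 0 12
the job is handed in; nothing more can be done
None
```

The job is finished and handed in at about 60 s of the 210 s allowed; I don't have a verdict on it.

- **Order of work:** I laid the cover flat on the table. With the red-capped rod I lifted the three cakes out of the tin by their loops and stood each one in the dish. Then I hung the rod up, slid the dish to the blue ring by its rim wall, and put the cover back. One well was empty from the start.
- **Dish:** its centre is at (0.472, 0.322), about 1.5 mm from the ring centre I measured. The cakes' tops are at 36 mm, as expected for cakes standing on the dish floor, and they look upright.
- **Cover:** it lies level, within 0.5 mm and 0.1° of square on the tin.
- **Rod:** it hangs in its bracket, within about 1 mm of where it was.
- **Ladle and pots:** the pictures show no change. 147 depth pixels on the plank differed from the first picture, but around the ladle and pots the same amount of change already appeared early in the run, so I took it as sensor noise.
- **Knock:** I saw no sign that the dish or cover had been knocked aside.
- **Disagreement:** while the dish was still gripped, the wrist camera put it about 5 mm from where the top camera did. The wrist camera saw only part of the rim, so I used the top camera.
- **Cover laid down:** I let go of it up to about 4 mm above the table.
- **Pictures:** I viewed 15 pictures, one over the budget of 14.

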